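Pin a specimen carrier shut and keep it squeezed

ROBOT

A 6-joint arm with a two-finger parallel gripper is mounted at the origin on a cart in front of the work surface, level with it; the furniture and walls round the work are solid. World frame = base frame: x ahead of the robot, y to its left, z up, the work surface at z = 0. Lengths are in m, angles in rad, forces in N, time in s.
With the tool pointing down it reaches from about 0.325 to 0.85 m from the base axis. Payload 15.5 kg.
Tool frame: the origin (TCP) lies at the very end of the fingers, on their centre line; the grasp point (between the pads) lies behind it (ctrl.pinch_z is the z of the grasp point in the tool frame, in m); z points along the fingers, y is the direction in which the jaws open and shut (so a half turn about z gives the same grasp; the last joint's range is limited). The gripper opens to 91 mm and grips with 3 to 60 N. Pads are 32 mm wide; open, the fingers measure 118 mm over their backs; the gripper's body (76 mm by 178 mm) begins 60 mm behind the grasp point.
Start: joints at [-1.286, 0.494, 1.345, -0, 1.302, -0.096], TCP at [0.232, -0.58, 0.214] pointing down, gripper open.
Joint ranges: [-2.91, 2.91], [-0.82, 2.16], [0.22, 2.67], [-1.22, 4.37], [0.12, 2.79], [-3.08, 3.08]. Speed limits (rad/s): [1.89, 1.89, 2.57, 3.01, 3.01, 3.01].

INTERFACE

Orientations are given as a rotation vector (axis times angle).
In Python, from station import ctrl, optics gives the robot as it stands.
- The arm moves only by the tool send_rows, never from a script. Its argument "series" is a list of rows, each an object of numbers: "jaw": the opening in per cent of the stroke, from 0 (shut) to 100 (fully open); "tx", "ty", "tz": the shift along the tool's x, y, z in m; "wx", "wy", "wz": the turn, a rotation vector about the tool's x, y, z in rad. A call has 1 to 20 rows; each row is the pose to reach, as a shift and turn from the pose measured when the call began, along the tool's axes at that moment; what a row does not reach only later rows make up. A row lasts 1/8 s, in which the tool goes at most 62.5 mm and 10.7 degrees, less where a joint would pass 70% of its speed; a pose out of reach is approached as far as the arm can. A call with a gripper value outside its range is refused whole. The fingers move at their own pace and stop on an object; "force" is the grip in N (left out, the last holds). Time passes only in rows, so rows that repeat a pose let the fingers close. It gives the time, the measured TCP pose, the force and the opening at its end, in the units of the state.
- ctrl.state(): the state, without advancing time (a new reading comes with each control period).
- optics.capture(name): name is "scene" or "side" or "wrist"; returns the picture (420x560x3 uint8, red, green, blue); there is no depth.
- optics.get_calibration(name): a dict with "fx", "fy", "cx", "cy" (pixels), "k1" (the pictures are not rectified: a ray, as slopes to the right and down, at radius r is drawn at 1 + k1 r^2 times it, then the intrinsics apply), "T" (4x4, takes a point from camera to world coordinates); the wrist camera has in their place "tool_from_camera" (4x4, takes a point from camera to tool coordinates, whose origin is the TCP and whose axes are the flange's). Camera axes: x right, y down, z forward; pixel columns grow to the right and rows downward; lengths in m; the calibration is good to about 2 mm. A picture is of the moment at which its call begins: read the wrist's pose just before it. get_calibration takes no time and is no camera call.
- ctrl.finish_job(): hands the job in, once; it reports no verdict.
The state is a dict: "clock": time; "qpos": joint angles; "dq": joint speeds; "tau": joint torques, N m; "tcp_pos": TCP position; "tool_rot": TCP orientation; "contact_force": force on the tool from outside, world axes, zero at the start; "torque": the same for the moment, N m; "gripper_width": finger opening in m.
Only numpy, scipy, OpenCV 4.12 (cv2) and the standard library are available. Lean on these libraries where they do the work, as an engineer would, in place of code of your own. Each camera call takes 0.05 s, during which the arm holds its last target.

TASK

Shut the specimen cup's carrier: swing the open half-shell fully closed around the cup, then take the steel locking pin from its stand and push it down through the aligned holes of the lugs until its collar sits on the top lug. Then let go of the pin and firmly squeeze the two flanges beside the pin together between the fingers to bed in the gasket, and finish like that, still squeezing; leave the cup standing in the carrier and do not knock the timer, the canister or the tape roll.

Things in the scene. Friction and masses are not known exactly. Their poses are not given: they have to be found in the camera images.
- carrier: specimen carrier, fixed to the worktop: grey base plate 150 x 84 x 5 mm with a round white clamshell of 69 mm outside diameter on it, from 6 to 40 mm above the worktop. Origin under the cup's place at worktop height; its x axis runs away from the lugs to the hinge, y to the side of the fixed half, z up. The shell is split along the plane y = 0; pin axis at x = -52 mm, hinge axis at x = +43 mm, both at y = 0. The base plate reaches x = -79 mm. Yaw varies
- back_half: fixed half of the clamshell (y > 0), same frame as the carrier. At the lug end it has an upright flange 38 mm long (x = -65.5 to -27.5 mm), 8 mm thick, its outer face at y = +19 mm, and two lugs with holes (6 to 14 and 32 to 40 mm high) that reach over to y = -10.5 mm
- jaw (a joint): vertical hinge of the loose half (y < 0): 0 = closed (a hard stop), positive = swung open, in rad, tip moving towards the carrier's -y side (anticlockwise from above). The hinge is slightly stiff (about 0.06 N m) and stays where it is left. The loose half mirrors the fixed one: flange outer face at y = -19 mm when closed, height 6 to 40 mm, and one lug (17 to 29 mm high) that goes between the two fixed lugs
- jaw_flange (a point): middle of the outer face of the loose half's flange, 23 mm high, 97 mm from the hinge axis; moves with the loose half; its axes are the loose half's, the same as the carrier's when closed
- jaw_hinge (a point): point on the hinge axis, 23 mm high
- pin_hole (a point): centre of the top mouth of the fixed lugs' hole (10 mm diameter, through, slightly chamfered), 40 mm above the worktop, on the upper face of the top lug
- pin: steel locking pin standing in its stand, origin at its tip, z up along it: shank 8 mm diameter and 33.5 mm long with a tapered nose of 6 mm, then a collar 18 mm diameter and 4 mm thick, then a ribbed handle 13 mm diameter and 26 mm long; 63.5 mm overall, 35 g. Fully home its collar's underside rests on the top lug, its tip 6.5 mm above the worktop and its top 70 mm
- pin_handle (a point): centre of the pin's handle, 50.5 mm above its tip and 17 mm above its collar's underside; top of the handle 13 mm higher
- pin_stand: grey stand block 50 x 50 x 32 mm, fixed, origin under its centre; the pin stands in a hole of 9.5 mm diameter and 27 mm depth in its middle, so that the handle's centre is 55.5 mm above the worktop
- cup_center (a point): centre of the closed white specimen cup, 54 mm diameter and 47 mm high, loose, that stands in the carrier on the base plate (top 52 mm above the worktop), about 3 mm clear of the shell all round
- cup_place (a point): where the cup belongs: on the base plate in the middle of the shell
- timer: bench timer, loose, 66 x 66 x 18 mm, origin under its centre; bystander
- canister: white canister with a green cap, loose, 48 mm diameter, 98 mm high, origin under its centre; bystander
- tape: roll of tape lying flat, loose, 67 mm diameter, 18 mm high, origin under its centre; bystander
Mind the look-alikes: they are no part of the job. What is shaped like the part that bears cup_center but pink is not meant.

How it is judged:
On the way, in this order (a step that is already met when the one before it is completed fails the run):
1. the loose half is closed, the pin still in its stand (value of joint jaw below 0.04 rad and horizontal distance between pin and pin_stand below 0.01 m), for 0.2 s.
2. the pin is through the lugs of both closed halves, collar down on the top lug (value of joint jaw below 0.04 rad and horizontal distance between pin and pin_hole below 0.004 m and height (world z) of pin below 0.01 m), for 0.2 s.
At the end, for the whole second after the job is handed in: Loose half closed within 0.03 rad; pin through the lugs within 4 mm of the hole axis and 0.15 rad of upright, collar within 3.5 mm of the top lug; fingers press the loose half and the fixed half with over 3 N each and do not touch the pin; cup upright within 8 mm of its place (value of joint jaw below 0.03 rad and horizontal distance between pin and pin_hole below 0.004 m and height (world z) of pin below 0.01 m and angle between pin's own z axis and vertical below 0.15 rad and contact force between the fingers and jaw above 3 N and contact force between the fingers and back_half above 3 N and contact force between the fingers and pin below 0.5 N and horizontal distance between cup_center and cup_place below 0.008 m and angle between cup_center's own z axis and vertical below 0.1 rad); the arm keeps its last pose, push and grip.
It fails at once if the cup is tipped or lifted out of the carrier (angle between cup_center's own z axis and vertical above 0.35 rad or height (world z) of cup_center above 0.05 m).
It fails at once if the timer, canister or tape roll is knocked away (distance of any of timer, canister, tape from where it was at the start of the episode above 0.03 m).
It also fails if it takes over 62 s, if anything falls off the work surface, if the arm or the gripper's body presses on something with over 40 N, if the wrist force passes 120 N, or if a joint passes its speed limit or range.

## Working session

There is one attempt and no reset: what is moved stays moved. The work goes in short steps, Python scripts to look and compute and a tool call to move; the robot and the scene stay as the last step left them, time stands still between calls to the robot, and variables do not carry over. Pictures are saved under pics/ and viewed, and the job is handed in when it is done.

Besides the shell and the picture viewer there is one more tool, called after "Request:" as name(argument=value, ...), one argument or row to a line, values as JSON. send_rows: Moves the arm, as the interface text tells. Its arguments: {"type":"object","properties":{"series":{"type":"array"},"force":{"type":"number"}},"required":["series"]}

```bash
ls; mkdir -p pics
python3 - <<'E'
from station import ctrl, optics
import cv2
for n in ["scene","side","wrist"]:
    s=ctrl.state(); im=optics.capture(n); cv2.imwrite(f"pics/{n}0.png",im[:,:,::-1])
    c=optics.get_calibration(n); print(n,c)
print(s, ctrl.pinch_z)
E
```

```text
pics
scene {'fx': 491.9818000642833, 'fy': 491.9818000642833, 'cx': 277.5252162810035, 'cy': 207.08992098986096, 'k1': -0.06986264372546364, 'T': array([[ 0.61907533, -0.36825697,  0.69363718, -0.20883316],
       [-0.78511961, -0.26969671,  0.55754002, -0.75241812],
       [-0.01824633, -0.88974743, -0.45608835,  0.57796696],
       [ 0.        ,  0.        ,  0.        ,  1.        ]])}
side {'fx': 418.45177760547085, 'fy': 418.45177760547085, 'cx': 281.8387180109968, 'cy': 212.39527465871245, 'k1': -0.054454983410865895, 'T': array([[ 0.99977548, -0.01868499,  0.00999298,  0.59247446],
       [-0.02002116, -0.67858179,  0.73425194, -0.95210739],
       [-0.00693844, -0.73428715, -0.67880353,  0.85518518],
       [ 0.        ,  0.        ,  0.        ,  1.        ]])}
wrist {'fx': 376.91879589484654, 'fy': 376.91879589484654, 'cx': 275.33310552469095, 'cy': 214.45092957994962, 'k1': -0.08438603770084781, 'tool_from_camera': array([[ 1.09350788e-03, -9.65680740e-01, -2.59729693e-01,
         7.24457814e-02],
       [ 9.99999402e-01,  1.04965991e-03,  3.07515325e-04,
         1.00326
[... 171 characters left out ...]
00e+00]])}
{'clock': 0.1, 'qpos': array([-1.28650401e+00,  4.94124677e-01,  1.34606414e+00,  1.79694392e-05,
        1.30253441e+00, -9.54905253e-02]), 'dq': array([-7.53713476e-04, -1.31537156e-03, -5.77514091e-04,  1.19125961e-04,
       -5.18063204e-05,  5.86454865e-04]), 'tau': array([ 1.86633988e-03, -8.80242562e+01, -3.82543659e+01,  7.08035915e-02,
        4.82920173e-02, -1.29190985e-05]), 'tcp_pos': array([ 0.23161422, -0.5801206 ,  0.21339735]), 'tool_rot': array([-3.08401619e+00, -5.92762623e-01,  1.40256076e-04]), 'contact_force': array([ 0.02468204, -0.17840628, -0.40170091]), 'torque': array([ 0.00397655, -0.0030629 , -0.00877134]), 'gripper_width': 0.09140333353109541} -0.0188
```

View pics/scene0.png

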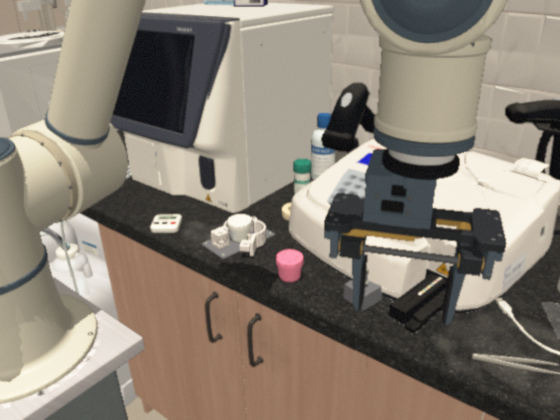

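View pics/side0.png

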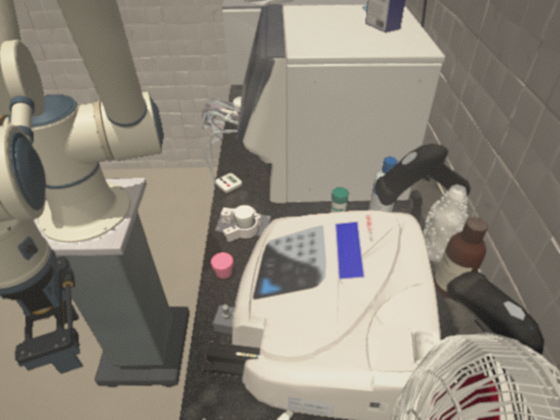

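View pics/wrist0.png

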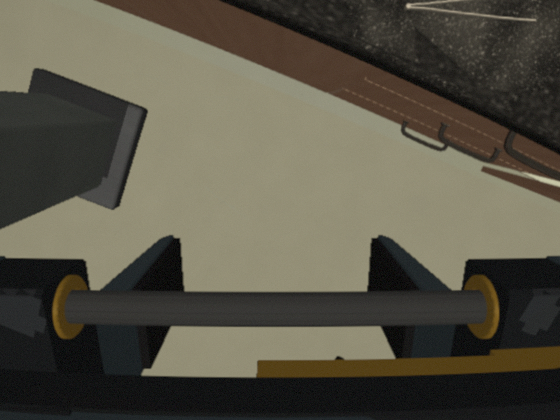

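The scene view shows the white cup in the carrier at about (240,232). The pink look-alike is at (289,265), the stand at (362,290), the timer at (166,223) and the canister at (302,175). The tape looks to be at about (288,211). In the side view the carrier is at (243,220), the stand at (225,315) and the pink cup at (222,265).

```bash
cat > h.py <<'E'
import numpy as np, cv2
from scipy.spatial.transform import Rotation as R
from station import ctrl, optics
def TW(n,s=None):
    c=optics.get_calibration(n)
    if n!="wrist": return c,c["T"]
    s=s or ctrl.state(); T=np.eye(4); T[:3,:3]=R.from_rotvec(s["tool_rot"]).as_matrix(); T[:3,3]=s["tcp_pos"]
    return c,T@c["tool_from_camera"]
def ray(n,u,v,s=None):
    c,T=TW(n,s); K=np.array([[c["fx"],0,c["cx"]],[0,c["fy"],c["cy"]],[0,0,1.]])
    a=np.array([(u-c["cx"])/c["fx"],(v-c["cy"])/c["fy"]]); b=a.copy()
    for _ in range(20): b=a/(1+c["k1"]*(b@b))
    d=T[:3,:3]@np.array([b[0],b[1],1]); return T[:3,3],d/np.linalg.norm(d)
def onz(n,u,v,z,s=None):
    o,d=ray(n,u,v,s); return o+d*(z-o[2])/d[2]
def proj(n,P,s=None):
    c,T=TW(n,s); P=np.atleast_2d(P); q=(P-T[:3,3])@T[:3,:3]
    b=q[:,:2]/q[:,2:]; b=b*(1+c["k1"]*(b**2).sum(1))[:,None]
    return b*[c["fx"],c["fy"]]+[c["cx"],c["cy"]]
def crop(src,x0,y0,x1,y1,k,out):
    im=cv2.imread(src)[y0:y1,x0:x1]; cv2.imwrite(out,cv2.resize(im,None,fx=k,fy=k,interpolation=cv2.INTER_CUBIC))
E
python3 - <<'E'
from h import *
crop("pics/scene0.png",140,140,400,320,3,"pics/c1.png")
crop("pics/side0.png",190,160,370,340,3,"pics/c2.png")
for n,u,v,z in [("scene",240,222,.052),("side",244,212,.052),("scene",362,282,.032),("side",228,307,.05),("scene",289,255,.05),("side",222,258,.05),("scene",166,220,.018),("side",229,181,.018)]:
    print(n,u,v,onz(n,u,v,z).round(3))
E
```

```text
scene 240 222 [ 0.485 -0.087  0.052]
side 244 212 [ 0.497 -0.079  0.052]
scene 362 282 [ 0.474 -0.403  0.032]
side 228 307 [ 0.475 -0.396  0.05 ]
scene 289 255 [ 0.444 -0.254  0.05 ]
side 222 258 [ 0.449 -0.248  0.05 ]
scene 166 220 [0.431 0.106 0.018]
side 229 181 [0.438 0.107 0.018]
```

View pics/c1.png

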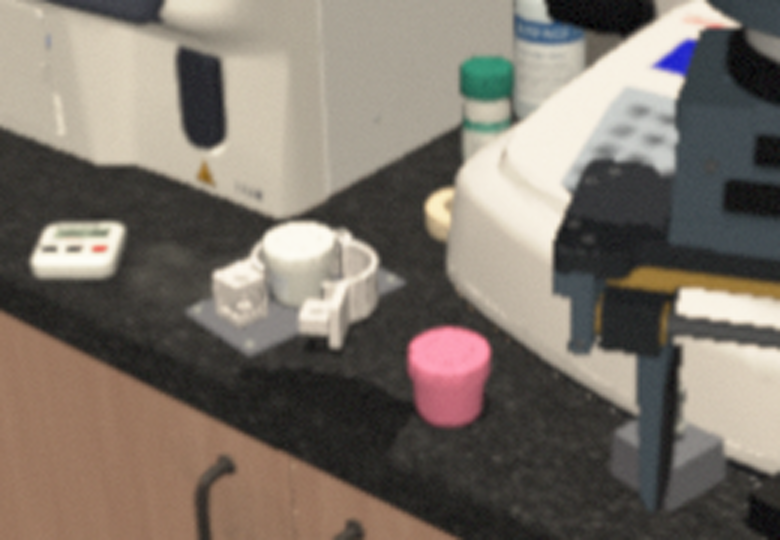

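View pics/c2.png

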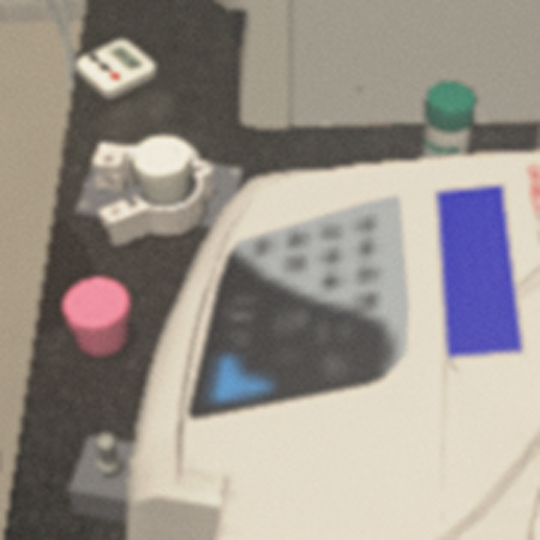

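```bash
cat >> h.py <<'E'
def down(yaw): # tool z down, tool x at world angle yaw
    c,s=np.cos(yaw),np.sin(yaw); return np.array([[c,s,0],[s,-c,0],[0,0,-1.]])
def rel(pos,Rm,s=None):
    s=s or ctrl.state(); R0=R.from_rotvec(s["tool_rot"]).as_matrix()
    t=R0.T@(np.array(pos)-s["tcp_pos"]); w=R.from_matrix(R0.T@Rm).as_rotvec()
    print("t",t.round(4),"w",w.round(4)); return t,w
E
python3 - <<'E'
from h import *
rel([.48,-.1,.25],down(0))
E
```

```text
t [ 0.4087 -0.3539 -0.0362] w [-9.000e-04  1.000e-04  3.798e-01]
```

Request:
send_rows(
  series=[
    {"jaw": 100,"tz": -0.06},
    {"jaw": 100,"tz": -0.1,"tx": 0.05,"ty": -0.1},
    {"jaw": 100,"tx": 0.2,"ty": -0.3,"tz": -0.1,"wz": 0.2},
    {"jaw": 100,"tx": 0.2,"ty": -0.3,"tz": -0.1,"wz": 0.2},
    {"jaw": 100,"tx": 0.2,"ty": -0.3,"tz": -0.1,"wz": 0.2},
    {"jaw": 100,"tx": 0.2,"ty": -0.3,"tz": -0.1,"wz": 0.2},
    {"jaw": 100,"tx": 0.409,"ty": -0.354,"tz": -0.036,"wz": 0.38},
    {"jaw": 100,"tx": 0.409,"ty": -0.354,"tz": -0.036,"wz": 0.38},
    {"jaw": 100,"tx": 0.409,"ty": -0.354,"tz": -0.036,"wz": 0.38},
    {"jaw": 100,"tx": 0.409,"ty": -0.354,"tz": -0.036,"wz": 0.38},
    {"jaw": 100,"tx": 0.409,"ty": -0.354,"tz": -0.036,"wz": 0.38},
    {"jaw": 100,"tx": 0.409,"ty": -0.354,"tz": -0.036,"wz": 0.38},
    {"jaw": 100,"tx": 0.409,"ty": -0.354,"tz": -0.036,"wz": 0.38},
    {"jaw": 100,"tx": 0.409,"ty": -0.354,"tz": -0.036,"wz": 0.38},
  ],
)

```text
schema error: expected keys jaw, tx, ty, tz, wx, wy, wz
```

Run:
```python
from h import *
import pickle
s=ctrl.state(); pickle.dump(s,open("s1.pkl","wb")); im=optics.capture("wrist"); cv2.imwrite("pics/w1.png",im[:,:,::-1])
im=optics.capture("scene"); cv2.imwrite("pics/scene1.png",im[:,:,::-1]); crop("pics/scene1.png",140,140,400,320,3,"pics/c3.png")
print(s["clock"],s["tcp_pos"],s["tool_rot"],s["qpos"])
```

```text
0.15 [ 0.2316275  -0.58020163  0.2134896 ] [-3.08423498e+00 -5.92840217e-01  1.34568928e-04] [-1.28650983e+00  4.94042029e-01  1.34594354e+00 -7.35858132e-07
  1.30250884e+00 -9.55136083e-02]
```

View pics/w1.png

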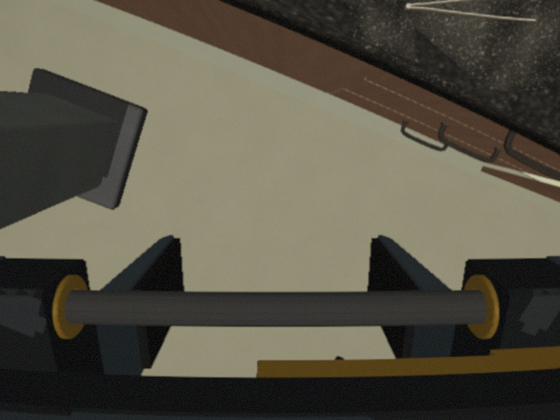

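View pics/c3.png

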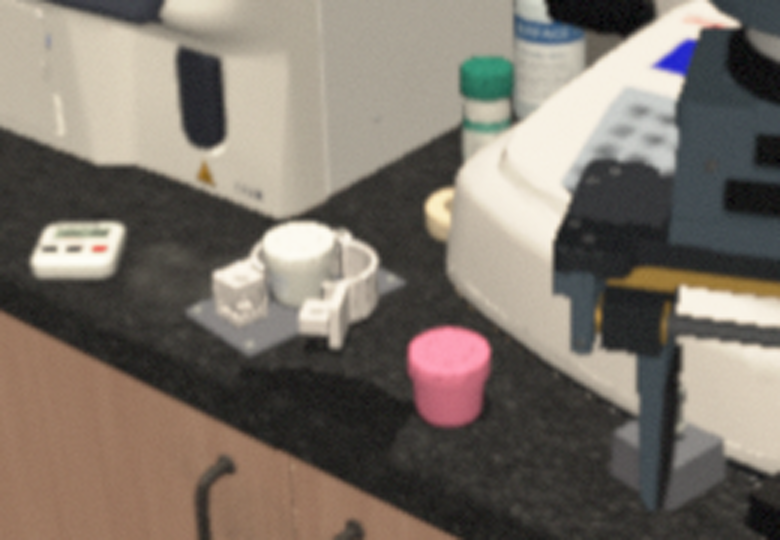

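Every key is required in each row, so I'm sending it again with all of them.

Request:
send_rows(
  series=[
    {"jaw": 100,"tx": 0,"ty": 0,"tz": -0.06,"wx": 0,"wy": 0,"wz": 0},
    {"jaw": 100,"tx": 0.05,"ty": -0.1,"tz": -0.1,"wx": 0,"wy": 0,"wz": 0.1},
    {"jaw": 100,"tx": 0.2,"ty": -0.3,"tz": -0.1,"wx": 0,"wy": 0,"wz": 0.2},
    {"jaw": 100,"tx": 0.2,"ty": -0.3,"tz": -0.1,"wx": 0,"wy": 0,"wz": 0.2},
    {"jaw": 100,"tx": 0.2,"ty": -0.3,"tz": -0.1,"wx": 0,"wy": 0,"wz": 0.2},
    {"jaw": 100,"tx": 0.2,"ty": -0.3,"tz": -0.1,"wx": 0,"wy": 0,"wz": 0.2},
    {"jaw": 100,"tx": 0.409,"ty": -0.354,"tz": -0.036,"wx": 0,"wy": 0,"wz": 0.38},
    {"jaw": 100,"tx": 0.409,"ty": -0.354,"tz": -0.036,"wx": 0,"wy": 0,"wz": 0.38},
    {"jaw": 100,"tx": 0.409,"ty": -0.354,"tz": -0.036,"wx": 0,"wy": 0,"wz": 0.38},
    {"jaw": 100,"tx": 0.409,"ty": -0.354,"tz": -0.036,"wx": 0,"wy": 0,"wz": 0.38},
    {"jaw": 100,"tx": 0.409,"ty": -0.354,"tz": -0.036,"wx": 0,"wy": 0,"wz": 0.38},
    {"jaw": 100,"tx": 0.409,"ty": -0.354,"tz": -0.036,"wx": 0,"wy": 0,"wz": 0.38},
  ],
)

```text
clock: 1.75
tcp_pos: [0.481, -0.0985, 0.2492]
tool_rot: [-3.141, -0.004, 0.002]
contact_force: [0.2, -0.3, -0.0]
gripper_width: 0.0909
```

Run:
```python
from h import *
import pickle
s=ctrl.state(); pickle.dump(s,open("s1.pkl","wb")); im=optics.capture("wrist"); cv2.imwrite("pics/w2.png",im[:,:,::-1])
im=optics.capture("scene"); cv2.imwrite("pics/scene2.png",im[:,:,::-1]); crop("pics/scene2.png",290,220,410,330,5,"pics/c4.png")
print(s["clock"],s["tcp_pos"],s["tool_rot"],s["qpos"])
```

```text
1.75 [ 0.48100082 -0.09847045  0.24917602] [-3.14055978e+00 -3.88739436e-03  1.75045052e-03] [-3.24069029e-01  2.68232859e-01  1.61461454e+00  6.50848996e-04
  1.26013077e+00  1.24405230e+00]
```

View pics/w2.png

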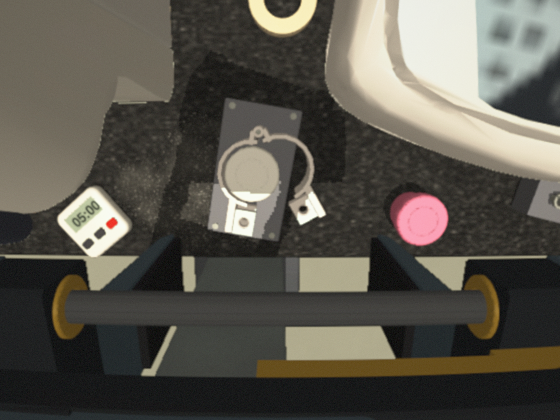

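View pics/c4.png

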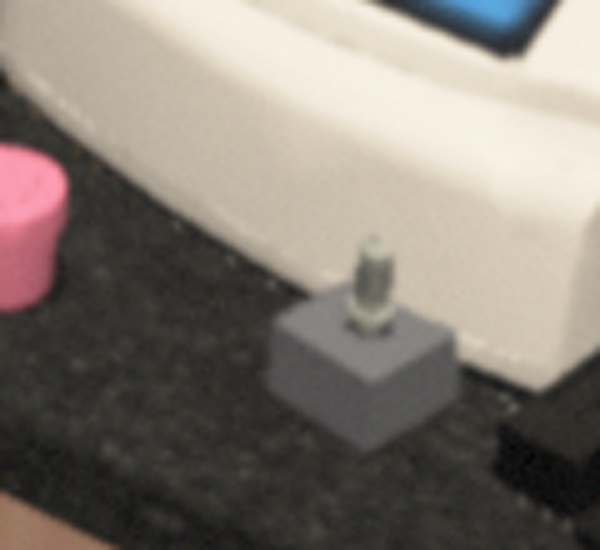

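Run:
```python
from h import *
crop("pics/w2.png",185,80,345,250,4.5 if 0 else 3.5,"pics/c5.png")
```

```text
(no output)
```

View pics/c5.png

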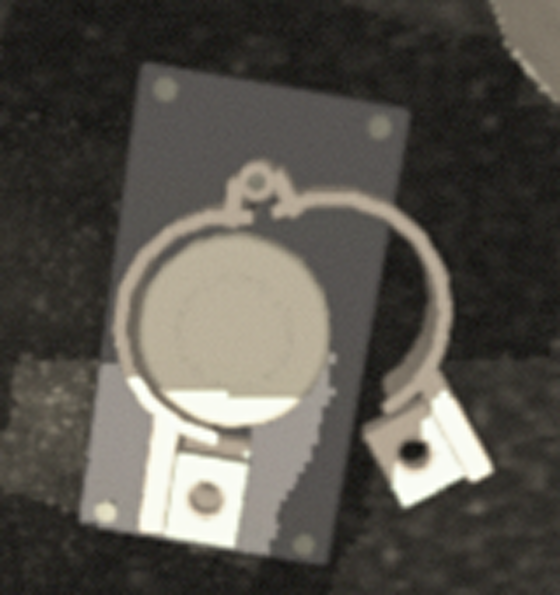

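Run:
```python
from h import *
import pickle
from scipy.optimize import least_squares
s=pickle.load(open("s1.pkl","rb"))
f=lambda u,v:(185+u/3.5,80+v/3.5)
obs=[((142,63),(71,42,5)),((410,108),(71,-42,5)),((328,562),(-79,-42,5)),((80,520),(-79,42,5)),((207,497),(-52,0,40)),((257,181),(43,0,40))]
px=np.array([f(*o[0]) for o in obs]); P=np.array([o[1] for o in obs])/1000.
def W(p,P):
    c,q=np.cos(p[2]),np.sin(p[2]); return np.c_[p[0]+c*P[:,0]-q*P[:,1],p[1]+q*P[:,0]+c*P[:,1],P[:,2]]
r=least_squares(lambda p:(proj("wrist",W(p,P),s)-px).ravel(),[.49,-.08,0])
p=r.x;print(p, r.fun.reshape(-1,2).round(1))
print("hole",W(p,P)[4],"hinge",W(p,P)[5])
h=W(p,P)[5]
l=onz("wrist",*f(412,450),.029,s); print("lughole",l)
a=np.array(l-h)[:2]; b=(W(p,P)[4]-h)[:2]
print("jaw",np.arctan2(b[0]*a[1]-b[1]*a[0],a@b),np.linalg.norm(a))
print("cup",onz("wrist",*f(236,331),.052,s), "timer",onz("wrist",95,221,.018,s),"pink",onz("wrist",420,218,.045,s),"tape",onz("wrist",283,8,.018,s))
# scene check
print(proj("scene",W(p,P)),proj("side",W(p,P)))
# machine edge bottom
for q in [(330,90),(400,145),(480,170),(555,190)]: print(onz("wrist",*q,.03,s).round(3),onz("wrist",*q,.12,s).round(3))
# pin: triangulate
def tri(a,b):
    (o1,d1),(o2,d2)=a,b
    A=np.c_[d1,-d2]; t=np.linalg.lstsq(A,o2-o1,rcond=None)[0]
    x,y=o1+t[0]*d1,o2+t[1]*d2; return (x+y)/2,np.linalg.norm(x-y)
print("pintop",tri(ray("scene",290+375/5,220+240/5),ray("side",190+106/3,160+436/3)))
```

```text
[ 0.49428836 -0.07556164 -0.16611222] [[-0.6 -1.4]
 [ 0.9 -0.6]
 [ 0.2  1.2]
 [-0.6  1.5]
 [-0.   0.3]
 [ 0.  -0.5]]
hole [ 0.44300414 -0.06696347  0.04      ] hinge [ 0.53669647 -0.08267166  0.04      ]
lughole [ 0.45534749 -0.12882285  0.029     ]
jaw 0.6821583089739321 0.09352854300933129
cup [ 0.49540518 -0.07700022  0.052     ] timer [0.43729965 0.10420872 0.018     ] pink [ 0.44980879 -0.2505188   0.045     ] tape [ 0.65591319 -0.10640139  0.018     ]
[[252.31036336 220.2347545 ]
 [275.41829198 232.7206754 ]
 [223.37568938 257.16543612]
 [201.10867442 242.44704377]
 [220.71414568 231.55384212]
 [253.93491788 217.25759616]] [[270.56904415 215.67149557]
 [265.65973393 235.83971916]
 [214.15378139 230.57722833]
 [221.46518785 210.95465013]
 [225.6598053  212.64931694]
 [258.124931   215.78076565]]
[ 0.577 -0.153  0.03 ] [ 0.572 -0.141  0.12 ]
[ 0.524 -0.228  0.03 ] [ 0.531 -0.198  0.12 ]
[ 0.499 -0.317  0.03 ] [ 0.512 -0.267  0.12 ]
[ 0.478 -0.409  0.03 ] [ 0.496 -0.337  0.12 ]
pintop (array([ 0.47130706, -0.40649995,  0.0679461 ]), np.float64(0.0037474462403190158))
```

The wrist view gives a clean fit. The carrier is at (0.494, -0.076) with yaw -0.166, its hole is at (243,222) and the jaw is about 0.68 rad open. The timer is at (95,221), the pink look-alike at (420,218) and the tape at (283,8). Candidates for the cup are white (250,174) and pink (420,218), so I choose white. The stand and pin are at the right edge, close against the machine. I'll turn the tool half round so the camera and body stay clear of the machine, then plan the push.

```bash
cat >> h.py <<'E'
C=np.array([.4943,-.0756]); CY=-.166
def c2w(x,y): return C+np.array([np.cos(CY)*x-np.sin(CY)*y,np.sin(CY)*x+np.cos(CY)*y])
def push(th,psi,fx=-.048,ht=.0135):
    H=np.array([.043,0]); r=lambda a,v:np.array([np.cos(a)*v[0]-np.sin(a)*v[1],np.sin(a)*v[0]+np.cos(a)*v[1]])
    F=H+r(th,np.array([fx,-.019])-H); Fw=c2w(*F); n=r(CY+th,np.array([0,-1.]))
    cs=[r(psi,np.array([a*.016,b*ht])) for a in(-1,1) for b in(-1,1)]
    if abs(CY+th-psi)<.02: k=r(psi,np.array([0,ht]))
    else: k=min(cs,key=lambda c:c@n)
    return Fw-k
E
python3 - <<'E'
from h import *
s=ctrl.state()
rel([*push(.95,-.4),.16],down(-.4+np.pi),s)
for th,psi in [(.95,-.4),(.8,-.4),(.65,-.4),(.5,-.35),(.35,-.3),(.2,-.25),(.1,-.2),(.0,-.166),(-.04,-.166)]: print(th,psi,push(th,psi).round(4))
E
```

```text
t [0.0152 0.0791 0.0898] w [-1.0000e-03 -5.0000e-04 -2.7412e+00]
0.95 -0.4 [ 0.4952 -0.1791]
0.8 -0.4 [ 0.4841 -0.1706]
0.65 -0.4 [ 0.4745 -0.1605]
0.5 -0.35 [ 0.4674 -0.1487]
0.35 -0.3 [ 0.462  -0.1357]
0.2 -0.25 [ 0.4586 -0.1218]
0.1 -0.2 [ 0.4577 -0.1121]
0.0 -0.166 [ 0.4416 -0.0997]
-0.04 -0.166 [ 0.4257 -0.0934]
```

Request:
send_rows(
  force=20,
  series=[
    {"jaw": 0,"tx": 0.015,"ty": 0.079,"tz": 0.0,"wx": 0,"wy": 0,"wz": -2.74},
    {"jaw": 0,"tx": 0.015,"ty": 0.079,"tz": 0.0,"wx": 0,"wy": 0,"wz": -2.74},
    {"jaw": 0,"tx": 0.015,"ty": 0.079,"tz": 0.0,"wx": 0,"wy": 0,"wz": -2.74},
    {"jaw": 0,"tx": 0.015,"ty": 0.079,"tz": 0.0,"wx": 0,"wy": 0,"wz": -2.74},
    {"jaw": 0,"tx": 0.015,"ty": 0.079,"tz": 0.0,"wx": 0,"wy": 0,"wz": -2.74},
    {"jaw": 0,"tx": 0.015,"ty": 0.079,"tz": 0.0,"wx": 0,"wy": 0,"wz": -2.74},
    {"jaw": 0,"tx": 0.015,"ty": 0.079,"tz": 0.0,"wx": 0,"wy": 0,"wz": -2.74},
    {"jaw": 0,"tx": 0.015,"ty": 0.079,"tz": 0.0,"wx": 0,"wy": 0,"wz": -2.74},
    {"jaw": 0,"tx": 0.015,"ty": 0.079,"tz": 0.0,"wx": 0,"wy": 0,"wz": -2.74},
    {"jaw": 0,"tx": 0.015,"ty": 0.079,"tz": 0.0,"wx": 0,"wy": 0,"wz": -2.74},
    {"jaw": 0,"tx": 0.015,"ty": 0.079,"tz": 0.0,"wx": 0,"wy": 0,"wz": -2.74},
    {"jaw": 0,"tx": 0.015,"ty": 0.079,"tz": 0.0,"wx": 0,"wy": 0,"wz": -2.74},
    {"jaw": 0,"tx": 0.015,"ty": 0.079,"tz": 0.0,"wx": 0,"wy": 0,"wz": -2.74},
    {"jaw": 0,"tx": 0.015,"ty": 0.079,"tz": 0.05,"wx": 0,"wy": 0,"wz": -2.74},
    {"jaw": 0,"tx": 0.015,"ty": 0.079,"tz": 0.09,"wx": 0,"wy": 0,"wz": -2.74},
    {"jaw": 0,"tx": 0.015,"ty": 0.079,"tz": 0.09,"wx": 0,"wy": 0,"wz": -2.74},
  ],
)

```text
clock: 3.85
tcp_pos: [0.4928, -0.1791, 0.1583]
tool_rot: [-0.628, -3.073, -0.002]
contact_force: [0.1, -0.4, 1.3]
gripper_width: 0.0
```

Run:
```python
from h import *
s=ctrl.state(); im=optics.capture("wrist"); cv2.imwrite("pics/w3.png",im[:,:,::-1])
im=optics.capture("scene"); cv2.imwrite("pics/scene3.png",im[:,:,::-1]); 
print(s["clock"],s["tcp_pos"],s["tool_rot"],s["qpos"],s["contact_force"],s["gripper_width"])
```

```text
3.85 [ 0.49282418 -0.17911172  0.15832113] [-6.28268057e-01 -3.07292819e+00 -2.17401820e-03] [-4.62521940e-01  4.21938635e-01  1.65716293e+00  2.87495865e-05
  1.06777193e+00 -1.62998582e+00] [ 0.08604239 -0.41016988  1.3439962 ] 4.245463918024382e-06
```

View pics/w3.png

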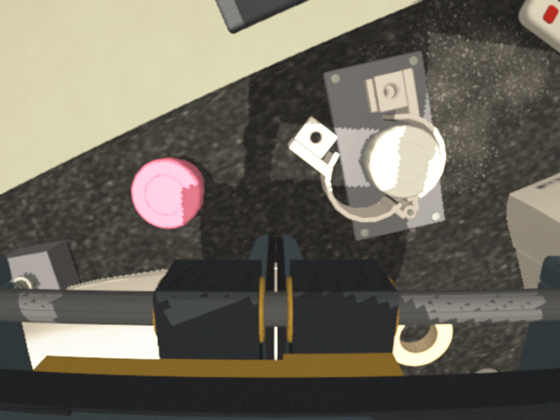

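View pics/scene3.png

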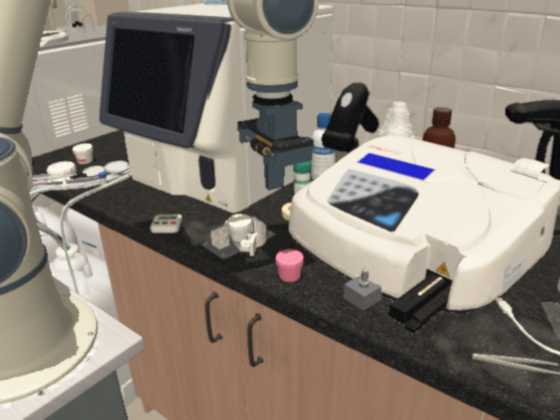

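Run:
```python
from h import *
s=ctrl.state()
print("hole",onz("wrist",391,91,.04),"lug",onz("wrist",316,137,.029),"hinge",onz("wrist",407,208,.04))
for th,psi in [(.85,-.5),(.65,-.5),(.5,-.45),(.35,-.4),(.2,-.33),(.1,-.25),(.0,-.18)]:
    p=push(th,psi,-.06); print(th,psi,p.round(4)); rel([*p,.018],down(psi+np.pi),s)
p=push(0,-.166,-.06); 
for d in(0,.004,.008):q=p+d*np.array([.165,.986]);rel([*q,.018],down(-.166+np.pi),s)
```

```text
hole [ 0.44571594 -0.06598259  0.04      ] lug [ 0.45663334 -0.12966547  0.029     ] hinge [ 0.53623078 -0.08347969  0.04      ]
0.85 -0.5 [ 0.4765 -0.182 ]
t [ 0.0162 -0.0094  0.1431] w [0.0001 0.0001 0.0944]
0.65 -0.5 [ 0.4619 -0.167 ]
t [ 0.0355 -0.0013  0.1431] w [0.0001 0.0001 0.0944]
0.5 -0.45 [ 0.4542 -0.1535]
t [0.0479 0.008  0.1431] w [0.0001 0.0001 0.0444]
0.35 -0.4 [ 0.4484 -0.1389]
t [0.059  0.0192 0.1431] w [ 0.0001  0.0001 -0.0056]
0.2 -0.33 [ 0.4452 -0.1232]
t [0.0682 0.0324 0.1431] w [ 0.0001  0.0001 -0.0756]
0.1 -0.25 [ 0.4448 -0.1119]
t [0.0729 0.0426 0.1431] w [ 1.000e-04  1.000e-04 -1.556e-01]
0.0 -0.18 [ 0.4296 -0.0977]
t [0.0926 0.0496 0.1431] w [ 1.000e-04  1.000e-04 -2.256e-01]
t [0.0924 0.0496 0.1431] w [ 0.000e+00  1.000e-04 -2.396e-01]
t [0.0933 0.0535 0.1431] w [ 0.000e+00  1.000e-04 -2.396e-01]
t [0.0943 0.0574 0.1431] w [ 0.000e+00  1.000e-04 -2.396e-01]
```

Request:
send_rows(
  series=[
    {"jaw": 0,"tx": 0.016,"ty": -0.012,"tz": 0.0,"wx": 0,"wy": 0,"wz": 0.094},
    {"jaw": 0,"tx": 0.016,"ty": -0.012,"tz": 0.04,"wx": 0,"wy": 0,"wz": 0.094},
    {"jaw": 0,"tx": 0.016,"ty": -0.012,"tz": 0.09,"wx": 0,"wy": 0,"wz": 0.094},
    {"jaw": 0,"tx": 0.016,"ty": -0.012,"tz": 0.125,"wx": 0,"wy": 0,"wz": 0.094},
    {"jaw": 0,"tx": 0.016,"ty": -0.012,"tz": 0.142,"wx": 0,"wy": 0,"wz": 0.094},
    {"jaw": 0,"tx": 0.016,"ty": -0.012,"tz": 0.142,"wx": 0,"wy": 0,"wz": 0.094},
  ],
)

```text
clock: 4.7
tcp_pos: [0.4762, -0.1851, 0.0198]
tool_rot: [0.78, 3.042, -0.0]
contact_force: [0.9, 0.5, 0.3]
gripper_width: 0.0006
```

Run:
```python
from h import *
s=ctrl.state(); im=optics.capture("wrist"); cv2.imwrite("pics/w4.png",im[:,:,::-1])
print(s["clock"],s["tcp_pos"],s["contact_force"])
for th,psi in [(.65,-.5),(.5,-.45),(.35,-.4),(.2,-.33),(.1,-.25),(.0,-.18)]:
    p=push(th,psi,-.06); rel([*p,.018],down(psi+np.pi),s)
p=push(0,-.166,-.05); 
for d in(0,.004,.008):q=p+d*np.array([.165,.986]);rel([*q,.018],down(-.166+np.pi),s)
```

```text
4.7 [ 0.4762478  -0.18510803  0.01982337] [0.8749512  0.47970166 0.28305925]
t [0.0213 0.009  0.0018] w [ 0.0001  0.0009 -0.002 ]
t [0.0346 0.0171 0.0018] w [ 0.      0.0009 -0.052 ]
t [0.0466 0.0271 0.0018] w [ 0.      0.0009 -0.102 ]
t [0.0571 0.0394 0.0018] w [-0.      0.0009 -0.172 ]
t [0.0628 0.0491 0.0018] w [-1.00e-04  9.00e-04 -2.52e-01]
t [0.083  0.0542 0.0018] w [-1.00e-04  9.00e-04 -3.22e-01]
t [0.0734 0.0575 0.0018] w [-1.00e-04  9.00e-04 -3.36e-01]
t [0.0747 0.0613 0.0018] w [-1.00e-04  9.00e-04 -3.36e-01]
t [0.076  0.0651 0.0018] w [-1.00e-04  9.00e-04 -3.36e-01]
```

View pics/w4.png

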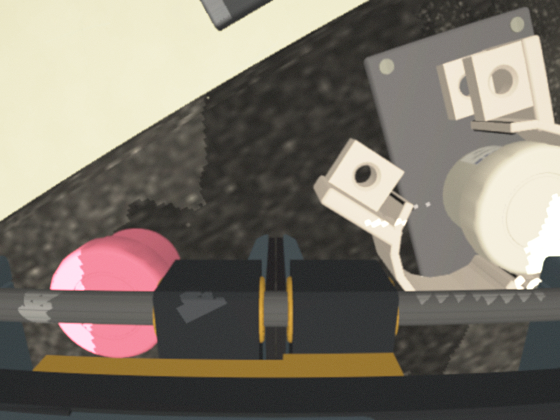

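Request:
send_rows(
  series=[
    {"jaw": 0,"tx": 0.02,"ty": 0.003,"tz": 0.001,"wx": 0,"wy": 0,"wz": 0},
    {"jaw": 0,"tx": 0.021,"ty": 0.009,"tz": 0.001,"wx": 0,"wy": 0,"wz": 0},
    {"jaw": 0,"tx": 0.028,"ty": 0.013,"tz": 0.001,"wx": 0,"wy": 0,"wz": -0.02},
    {"jaw": 0,"tx": 0.035,"ty": 0.017,"tz": 0.001,"wx": 0,"wy": 0,"wz": -0.05},
    {"jaw": 0,"tx": 0.041,"ty": 0.022,"tz": 0.001,"wx": 0,"wy": 0,"wz": -0.08},
    {"jaw": 0,"tx": 0.047,"ty": 0.027,"tz": 0.001,"wx": 0,"wy": 0,"wz": -0.1},
    {"jaw": 0,"tx": 0.052,"ty": 0.033,"tz": 0.001,"wx": 0,"wy": 0,"wz": -0.14},
    {"jaw": 0,"tx": 0.057,"ty": 0.039,"tz": 0.001,"wx": 0,"wy": 0,"wz": -0.17},
    {"jaw": 0,"tx": 0.06,"ty": 0.044,"tz": 0.001,"wx": 0,"wy": 0,"wz": -0.21},
    {"jaw": 0,"tx": 0.064,"ty": 0.049,"tz": 0.001,"wx": 0,"wy": 0,"wz": -0.25},
    {"jaw": 0,"tx": 0.069,"ty": 0.053,"tz": 0.001,"wx": 0,"wy": 0,"wz": -0.3},
    {"jaw": 0,"tx": 0.073,"ty": 0.056,"tz": 0.001,"wx": 0,"wy": 0,"wz": -0.336},
    {"jaw": 0,"tx": 0.073,"ty": 0.0575,"tz": 0.001,"wx": 0,"wy": 0,"wz": -0.336},
  ],
)

```text
clock: 6.38
tcp_pos: [0.4399, -0.0994, 0.0193]
tool_rot: [0.258, 3.13, -0.001]
contact_force: [-0.1, -0.6, 0.3]
gripper_width: 0.0005
```

Run:
```python
from h import *
s=ctrl.state(); im=optics.capture("wrist"); cv2.imwrite("pics/w5.png",im[:,:,::-1])
print(s["clock"],s["tcp_pos"],s["contact_force"])
```

```text
6.375 [ 0.43993317 -0.09938016  0.01928199] [-0.0931284  -0.62478955  0.29127493]
```

View pics/w5.png

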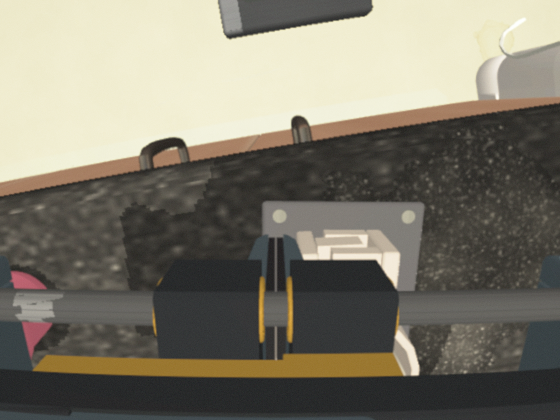

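Request:
send_rows(
  series=[
    {"jaw": 0,"tx": 0,"ty": 0.003,"tz": 0,"wx": 0,"wy": 0,"wz": 0},
    {"jaw": 0,"tx": 0,"ty": 0.005,"tz": 0,"wx": 0,"wy": 0,"wz": 0},
    {"jaw": 0,"tx": 0,"ty": 0.005,"tz": 0,"wx": 0,"wy": 0,"wz": 0},
  ],
)

```text
clock: 6.8
tcp_pos: [0.4411, -0.0945, 0.0193]
tool_rot: [0.26, 3.129, -0.001]
contact_force: [-0.5, -0.6, -0.6]
gripper_width: 0.0007
```

Request:
send_rows(
  series=[
    {"jaw": 0,"tx": 0,"ty": 0.003,"tz": 0,"wx": 0,"wy": 0,"wz": 0},
    {"jaw": 0,"tx": 0,"ty": 0.005,"tz": 0,"wx": 0,"wy": 0,"wz": 0},
    {"jaw": 0,"tx": 0,"ty": 0.005,"tz": 0,"wx": 0,"wy": 0,"wz": 0},
  ],
)

```text
clock: 7.18
tcp_pos: [0.4414, -0.093, 0.0194]
tool_rot: [0.257, 3.13, -0.008]
contact_force: [-20.8, -58.5, 0.9]
gripper_width: 0.0004
```

Request:
send_rows(
  series=[
    {"jaw": 0,"tx": 0,"ty": -0.02,"tz": 0,"wx": 0,"wy": 0,"wz": 0},
    {"jaw": 0,"tx": 0,"ty": -0.03,"tz": -0.04,"wx": 0,"wy": 0,"wz": 0},
    {"jaw": 50,"tx": 0,"ty": -0.04,"tz": -0.1,"wx": 0,"wy": 0,"wz": 0},
    {"jaw": 50,"tx": 0,"ty": -0.06,"tz": -0.15,"wx": 0,"wy": 0,"wz": 0},
    {"jaw": 50,"tx": -0.03,"ty": -0.1,"tz": -0.19,"wx": 0,"wy": 0,"wz": 0},
    {"jaw": 50,"tx": -0.05,"ty": -0.12,"tz": -0.2,"wx": 0,"wy": 0,"wz": 0},
    {"jaw": 50,"tx": -0.05,"ty": -0.12,"tz": -0.2,"wx": 0,"wy": 0,"wz": 0},
  ],
)

```text
clock: 8.05
tcp_pos: [0.4722, -0.2202, 0.2209]
tool_rot: [0.259, 3.127, -0.01]
contact_force: [-0.3, 0.1, -0.6]
gripper_width: 0.0448
```

Run:
```python
from h import *
import pickle
s=ctrl.state(); pickle.dump(s,open("s6.pkl","wb")); im=optics.capture("wrist"); cv2.imwrite("pics/w6.png",im[:,:,::-1])
print(s["clock"],s["tcp_pos"],s["contact_force"])
```

```text
8.05 [ 0.47224075 -0.22016062  0.22086542] [-0.31629361  0.14911062 -0.64661901]
```

View pics/w6.png

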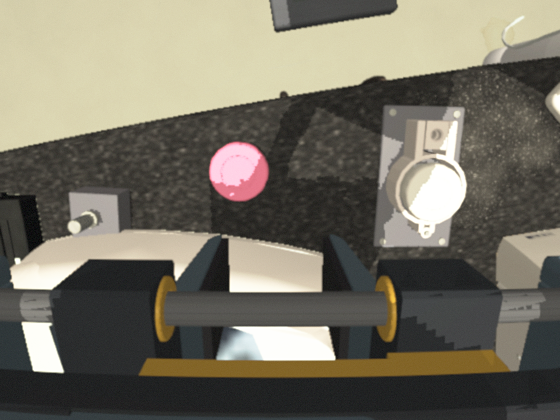

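The shell now shows closed at (425,185), and the pin stands at about (82,222) in the stand at (100,210).

Run:
```python
from h import *
im=cv2.imread("pics/w6.png"); 
a=cv2.resize(im[175:260,45:145],None,fx=5,fy=5,interpolation=cv2.INTER_CUBIC)[:,:390]
b=cv2.resize(im[100:200,385:465],None,fx=4.25,fy=4.25,interpolation=cv2.INTER_CUBIC)
cv2.imwrite("pics/c6.png",np.hstack([a,b[:425]]))
```

```text
(no output)
```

View pics/c6.png

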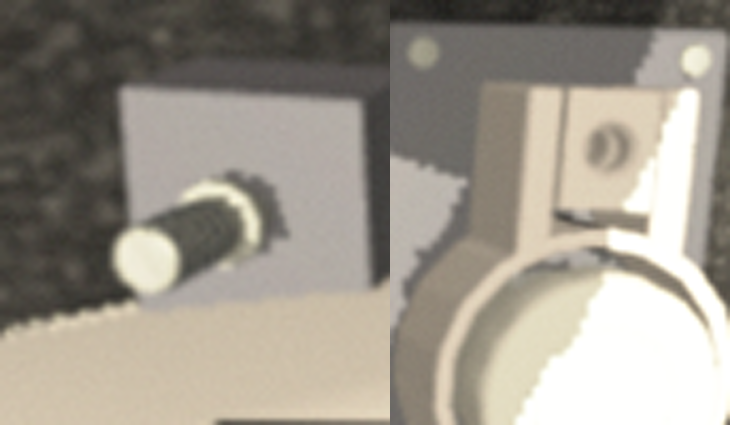

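Run:
```python
from h import *
import pickle; s=pickle.load(open("s6.pkl","rb"))
print("pin top",onz("wrist",74.4,227.2,.0685,s))
print("collar",onz("wrist",45+222/5,175+223/5,.0425,s))
a=onz("wrist",45+118/5,175+88/5,.032,s);b=onz("wrist",45+360/5,175+100/5,.032,s);print("stand corners",a,b,np.linalg.norm(a-b))
d=b-a; print("hole",onz("wrist",436.3,134.6,.04,s))
d=(b-a)[:2]; m=(a+b)[:2]/2; n=np.array([-d[1],d[0]])/np.linalg.norm(d); print("stand c",m+n*.025,m-n*.025,"yaw",np.arctan2(d[1],d[0]))
sc=lambda u,v:(290+u/5,220+v/5)
print("scene pin top",onz("scene",*sc(375,241),.0685))
print("machine edge", [ (p, onz("wrist",*p,.10,s).round(3)) for p in [(30,250),(100,230),(200,235),(300,245)]])
```

```text
pin top [ 0.46788764 -0.408926    0.0685    ]
collar [ 0.46838048 -0.40731533  0.0425    ]
stand corners [ 0.43982451 -0.42668475  0.032     ] [ 0.45060297 -0.37769696  0.032     ] 0.05015953638558753
hole [ 0.44200435 -0.0662584   0.04      ]
stand c [ 0.42079775 -0.39681877] [ 0.46962973 -0.40756294] yaw 1.354223881153491
scene pin top [ 0.46855976 -0.40945054  0.0685    ]
machine edge [((30, 250), array([ 0.474, -0.436,  0.1  ])), ((100, 230), array([ 0.467, -0.368,  0.1  ])), ((200, 235), array([ 0.485, -0.286,  0.1  ])), ((300, 245), array([ 0.506, -0.207,  0.1  ]))]
```

```bash
cat >> h.py <<'E'
def tilted(yaw,a): return down(yaw)@R.from_rotvec([0,a,0]).as_matrix()
E
python3 - <<'E'
from h import *
s=ctrl.state()
for z in(.14,.09,.0475): rel([.4695,-.4085,z],tilted(CY+np.pi,-.3),s)
rel([.46,-.38,.2],tilted(CY+np.pi,-.3),s)
print(onz("wrist",20,195,.03),onz("wrist",35,200,.03))
E
```

```text
t [-0.0295 -0.187   0.0809] w [-0.0046 -0.2982  0.002 ]
t [-0.0294 -0.1868  0.1309] w [-0.0046 -0.2982  0.002 ]
t [-0.0293 -0.1866  0.1734] w [-0.0046 -0.2982  0.002 ]
t [-0.0155 -0.1608  0.0207] w [-0.0046 -0.2982  0.002 ]
[ 0.43187089 -0.4785961   0.03      ] [ 0.43967551 -0.46386864  0.03      ]
```

Request:
send_rows(
  series=[
    {"jaw": 45,"tx": -0.015,"ty": -0.06,"tz": 0.0,"wx": -0.005,"wy": -0.15,"wz": 0},
    {"jaw": 45,"tx": -0.015,"ty": -0.12,"tz": 0.02,"wx": -0.005,"wy": -0.298,"wz": 0},
    {"jaw": 45,"tx": -0.025,"ty": -0.17,"tz": 0.04,"wx": -0.005,"wy": -0.298,"wz": 0},
    {"jaw": 45,"tx": -0.029,"ty": -0.187,"tz": 0.08,"wx": -0.005,"wy": -0.298,"wz": 0.002},
    {"jaw": 45,"tx": -0.0295,"ty": -0.187,"tz": 0.11,"wx": -0.005,"wy": -0.298,"wz": 0.002},
    {"jaw": 45,"tx": -0.0295,"ty": -0.187,"tz": 0.131,"wx": -0.005,"wy": -0.298,"wz": 0.002},
    {"jaw": 45,"tx": -0.0295,"ty": -0.187,"tz": 0.131,"wx": -0.005,"wy": -0.298,"wz": 0.002},
  ],
)

```text
clock: 8.98
tcp_pos: [0.4685, -0.4065, 0.0879]
tool_rot: [0.236, 2.836, -0.03]
contact_force: [0.4, 0.6, 0.9]
gripper_width: 0.0411
```

Run:
```python
from h import *
s=ctrl.state(); im=optics.capture("wrist"); cv2.imwrite("pics/w7.png",im[:,:,::-1])
im=optics.capture("scene"); cv2.imwrite("pics/scene7.png",im[:,:,::-1]);crop("pics/scene7.png",280,150,440,320,3.5,"pics/c7.png")
print(s["clock"],s["tcp_pos"],s["contact_force"]); rel([.4695,-.4085,.0475],tilted(CY+np.pi,-.3),s)
print(proj("wrist",[[.4685,-.4085,.0685]],s))
```

```text
8.975 [ 0.46852671 -0.40647446  0.0879003 ] [0.42072646 0.55253801 0.87048752]
t [ 0.0106 -0.002   0.039 ] w [ 0.0037 -0.0036 -0.0008]
[[273.54245426 246.31446041]]
```

View pics/w7.png

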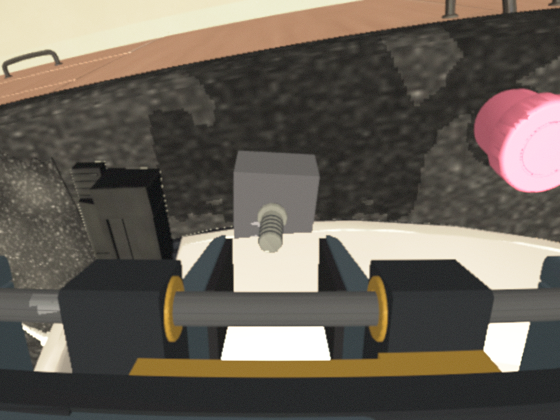

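View pics/c7.png

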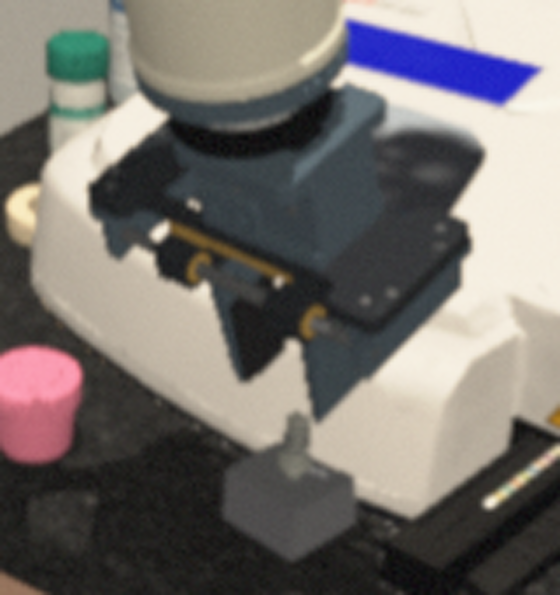

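Request:
send_rows(
  force=30,
  series=[
    {"jaw": 45,"tx": 0.005,"ty": -0.003,"tz": 0.012,"wx": 0.004,"wy": -0.004,"wz": 0},
    {"jaw": 45,"tx": 0.0085,"ty": -0.003,"tz": 0.026,"wx": 0.004,"wy": -0.004,"wz": 0},
    {"jaw": 45,"tx": 0.011,"ty": -0.003,"tz": 0.039,"wx": 0.004,"wy": -0.004,"wz": 0},
    {"jaw": 45,"tx": 0.011,"ty": -0.003,"tz": 0.039,"wx": 0.004,"wy": -0.004,"wz": 0},
    {"jaw": 45,"tx": 0.011,"ty": -0.003,"tz": 0.039,"wx": 0.004,"wy": -0.004,"wz": 0},
  ],
)

```text
clock: 9.7
tcp_pos: [0.4701, -0.4111, 0.0496]
tool_rot: [0.236, 2.829, -0.04]
contact_force: [-0.3, 0.6, 0.2]
gripper_width: 0.041
```

Run:
```python
from h import *
s=ctrl.state(); im=optics.capture("wrist"); cv2.imwrite("pics/w8.png",im[:,:,::-1])
print(s["clock"],s["tcp_pos"],s["contact_force"]); rel([.469,-.4095,.0475],tilted(CY+np.pi,-.3),s)
```

```text
9.7 [ 0.47010302 -0.41111328  0.04964102] [-0.25316519  0.61485857  0.22857593]
t [0.0019 0.0014 0.0016] w [-0.0029  0.0034  0.    ]
```

View pics/w8.png

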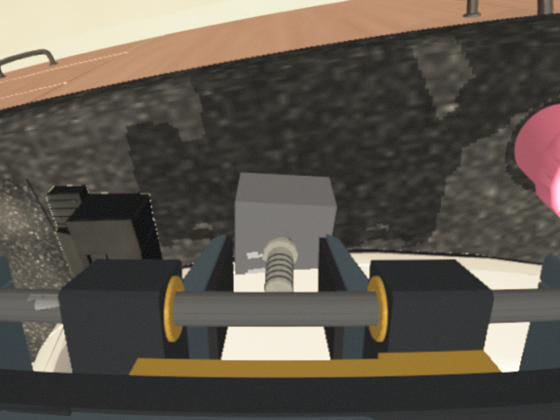

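Request:
send_rows(
  force=30,
  series=[
    {"jaw": 45,"tx": 0.001,"ty": 0.0015,"tz": 0.0015,"wx": 0,"wy": 0,"wz": 0},
    {"jaw": 0,"tx": 0.001,"ty": 0.0015,"tz": 0.0015,"wx": 0,"wy": 0,"wz": 0},
    {"jaw": 0,"tx": 0.001,"ty": 0.0015,"tz": 0.0015,"wx": 0,"wy": 0,"wz": 0},
    {"jaw": 0,"tx": 0.001,"ty": 0.0015,"tz": 0.0015,"wx": 0,"wy": 0,"wz": 0},
    {"jaw": 0,"tx": 0.001,"ty": 0.0015,"tz": 0.0015,"wx": 0,"wy": 0,"wz": 0},
  ],
)

```text
clock: 10.38
tcp_pos: [0.47, -0.4093, 0.0482]
tool_rot: [0.236, 2.829, -0.04]
contact_force: [0.6, 2.8, 1.5]
gripper_width: 0.0122
```

Run:
```python
from h import *
s=ctrl.state(); im=optics.capture("wrist"); cv2.imwrite("pics/w9.png",im[:,:,::-1])
print(s["clock"],s["tcp_pos"],s["contact_force"],s["gripper_width"])
rel(s["tcp_pos"]+[0,0,.06],R.from_rotvec(s["tool_rot"]).as_matrix(),s)
```

```text
10.375 [ 0.46996658 -0.40926402  0.04817682] [0.64611927 2.82752421 1.48804676] 0.012152692595513777
t [-0.0179 -0.0002 -0.0573] w [0. 0. 0.]
```

View pics/w9.png

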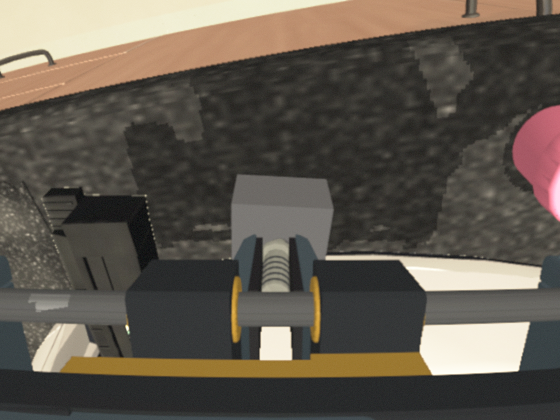

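Request:
send_rows(
  series=[
    {"jaw": 0,"tx": -0.006,"ty": 0,"tz": -0.0191,"wx": 0,"wy": 0,"wz": 0},
    {"jaw": 0,"tx": -0.012,"ty": 0,"tz": -0.0382,"wx": 0,"wy": 0,"wz": 0},
    {"jaw": 0,"tx": -0.0179,"ty": 0,"tz": -0.0573,"wx": 0,"wy": 0,"wz": 0},
    {"jaw": 0,"tx": -0.024,"ty": 0,"tz": -0.0764,"wx": 0,"wy": 0,"wz": 0},
    {"jaw": 0,"tx": -0.024,"ty": 0,"tz": -0.0764,"wx": 0,"wy": 0,"wz": 0},
  ],
)

```text
clock: 11.05
tcp_pos: [0.4706, -0.4099, 0.1295]
tool_rot: [0.235, 2.827, -0.043]
contact_force: [0.6, -0.1, 0.2]
gripper_width: 0.0123
```

Run:
```python
from h import *
s=ctrl.state(); im=optics.capture("scene"); cv2.imwrite("pics/scene10.png",im[:,:,::-1]);crop("pics/scene10.png",300,150,420,320,3.5,"pics/c10.png")
im=optics.capture("side"); cv2.imwrite("pics/side10.png",im[:,:,::-1]);crop("pics/side10.png",180,240,300,340,5,"pics/c11.png")
print(s["clock"],s["tcp_pos"],s["contact_force"],s["gripper_width"])
rel(np.array([.470-.026,-.4093+.3425,s["tcp_pos"][2]]),tilted(CY+np.pi,-.3),s)
rel(np.array([.470-.026,-.4093+.3425,.1]),tilted(CY+np.pi,-.3),s)
```

```text
11.05 [ 0.4705537  -0.40990696  0.12952259] [ 0.5906483  -0.11919674  0.1604729 ] 0.01225023997927407
t [ 0.0788  0.3339 -0.0265] w [-0.0046  0.0055  0.0007]
t [0.0877 0.3341 0.0017] w [-0.0046  0.0055  0.0007]
```

View pics/c10.png

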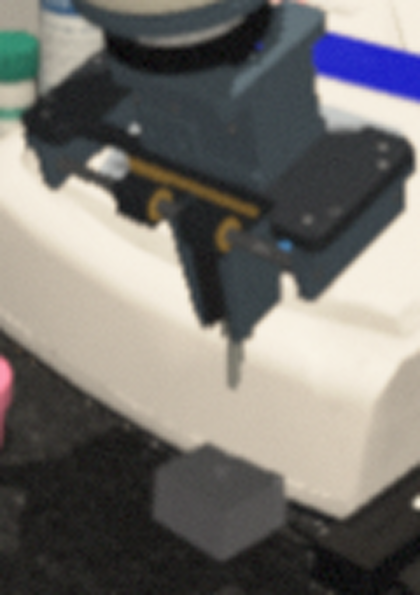

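View pics/c11.png

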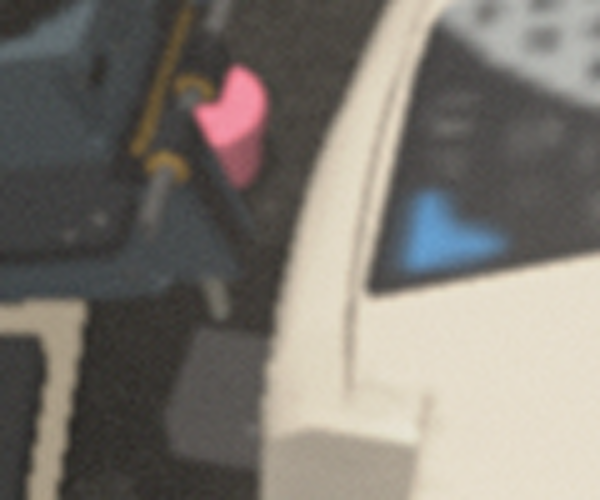

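Request:
send_rows(
  series=[
    {"jaw": 0,"tx": 0.02,"ty": 0.06,"tz": -0.007,"wx": 0,"wy": 0,"wz": 0},
    {"jaw": 0,"tx": 0.035,"ty": 0.12,"tz": -0.012,"wx": 0,"wy": 0,"wz": 0},
    {"jaw": 0,"tx": 0.05,"ty": 0.18,"tz": -0.017,"wx": 0,"wy": 0,"wz": 0},
    {"jaw": 0,"tx": 0.065,"ty": 0.24,"tz": -0.022,"wx": 0,"wy": 0,"wz": 0},
    {"jaw": 0,"tx": 0.079,"ty": 0.3,"tz": -0.026,"wx": 0,"wy": 0,"wz": 0},
    {"jaw": 0,"tx": 0.079,"ty": 0.334,"tz": -0.026,"wx": 0,"wy": 0,"wz": 0},
    {"jaw": 0,"tx": 0.085,"ty": 0.334,"tz": -0.008,"wx": 0,"wy": 0,"wz": 0},
    {"jaw": 0,"tx": 0.0875,"ty": 0.334,"tz": 0.001,"wx": 0,"wy": 0,"wz": 0},
    {"jaw": 0,"tx": 0.0875,"ty": 0.334,"tz": 0.001,"wx": 0,"wy": 0,"wz": 0},
    {"jaw": 0,"tx": 0.0875,"ty": 0.334,"tz": 0.001,"wx": 0,"wy": 0,"wz": 0},
  ],
)

```text
clock: 12.4
tcp_pos: [0.4433, -0.0664, 0.0999]
tool_rot: [0.237, 2.83, -0.04]
contact_force: [-0.2, -0.2, 0.1]
gripper_width: 0.012
```

Run:
```python
from h import *
import pickle
s=ctrl.state(); pickle.dump(s,open("s12.pkl","wb"))
ims=[]
for n in["wrist","scene","side"]:
    im=optics.capture(n); cv2.imwrite(f"pics/{n}12.png",im[:,:,::-1])
crop("pics/scene12.png",180,180,280,260,5,"pics/c12.png");crop("pics/side12.png",190,160,290,240,5,"pics/c13.png")
cv2.imwrite("pics/c14.png",np.vstack([cv2.imread("pics/c12.png")[:300],cv2.imread("pics/c13.png")[:300]]))
print(s["clock"],s["tcp_pos"],s["tool_rot"],s["contact_force"],s["gripper_width"])
```

```text
12.4 [ 0.44325043 -0.06638867  0.09990482] [ 0.23729242  2.82952145 -0.03980058] [-0.16949757 -0.23617004  0.12210623] 0.01201119175142344
```

View pics/wrist12.png

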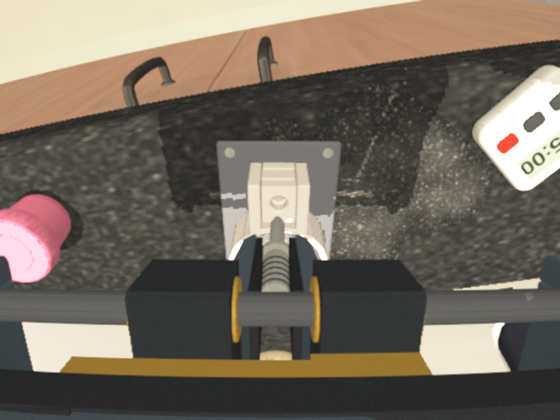

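View pics/c14.png

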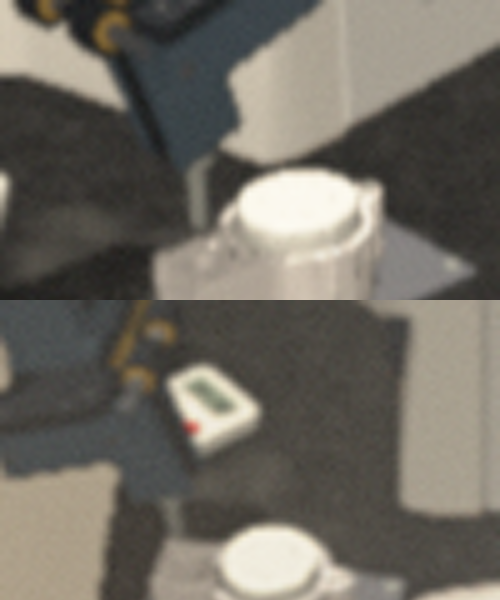

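Run:
```python
from h import *
import pickle; s=pickle.load(open("s12.pkl","rb"))
crop("pics/wrist12.png",230,150,330,260,7,"pics/c15.png")
T=s["tcp_pos"]
for dz in(.0432,): 
  print(proj("wrist",[[T[0]-.0012,T[1],T[2]-dz],[T[0]-.0012,T[1],T[2]-.0097],[.443,-.0665,.04]],s).round(1))
```

```text
[[277.1 219.2]
 [277.2 255.4]
 [277.1 205.7]]
```

View pics/c15.png

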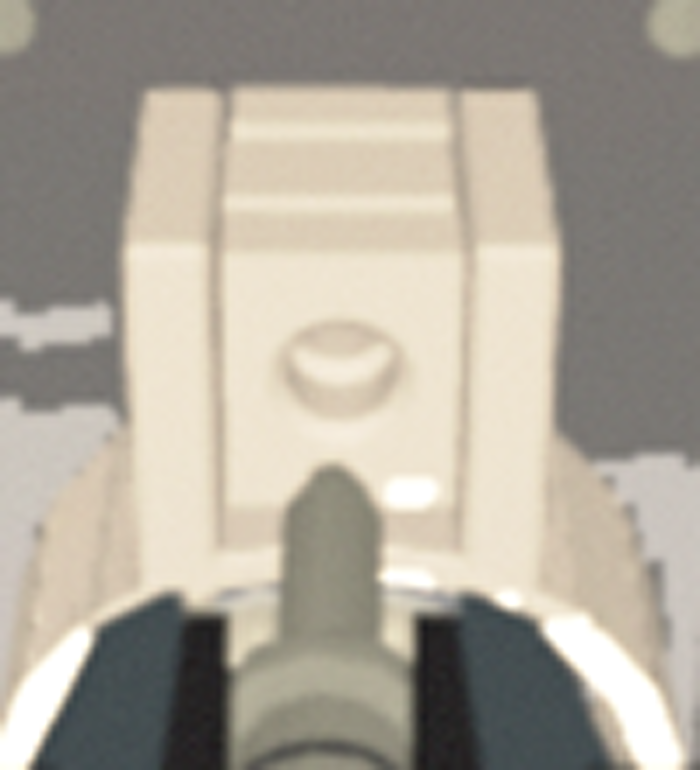

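Run:
```python
from h import *
import pickle; s=pickle.load(open("s12.pkl","rb"))
print("hole",onz("wrist",278.7,202.1,.04,s),"tip",onz("wrist",277.2,219.7,s["tcp_pos"][2]-.0432,s), "tip edge", onz("wrist",277.3,216.7,s["tcp_pos"][2]-.0432,s))
```

```text
hole [ 0.44058312 -0.06511389  0.04      ] tip [ 0.44240798 -0.06638589  0.05670482] tip edge [ 0.44036899 -0.06598991  0.05670482]
```

Run:
```python
from h import *
s=ctrl.state(); Rm=R.from_rotvec(s["tool_rot"]).as_matrix()
rel(s["tcp_pos"]+[-.0015,.0012,-.012],Rm,s)
```

```text
t [0.0052 0.001  0.0109] w [0. 0. 0.]
```

Request:
send_rows(
  series=[
    {"jaw": 0,"tx": 0.003,"ty": 0.001,"tz": 0.006,"wx": 0,"wy": 0,"wz": 0},
    {"jaw": 0,"tx": 0.005,"ty": 0.001,"tz": 0.011,"wx": 0,"wy": 0,"wz": 0},
    {"jaw": 0,"tx": 0.005,"ty": 0.001,"tz": 0.011,"wx": 0,"wy": 0,"wz": 0},
  ],
)

```text
clock: 12.92
tcp_pos: [0.4417, -0.065, 0.0876]
tool_rot: [0.237, 2.83, -0.04]
contact_force: [-0.0, -0.3, -0.2]
gripper_width: 0.0124
```

Run:
```python
from h import *
import pickle
s=ctrl.state(); pickle.dump(s,open("s13.pkl","wb"))
for n in["wrist","scene"]:
    im=optics.capture(n); cv2.imwrite(f"pics/{n}13.png",im[:,:,::-1])
a=cv2.resize(cv2.imread("pics/wrist13.png")[150:250,230:330],None,fx=4,fy=4,interpolation=cv2.INTER_CUBIC)
b=cv2.resize(cv2.imread("pics/scene13.png")[190:270,190:270],None,fx=5,fy=5,interpolation=cv2.INTER_CUBIC)
cv2.imwrite("pics/c16.png",np.hstack([a,b]))
print(s["clock"],s["tcp_pos"],s["tool_rot"],s["contact_force"],s["gripper_width"])
```

```text
12.925 [ 0.44174407 -0.06496732  0.08764123] [ 0.23684368  2.82983984 -0.03967765] [-0.00279347 -0.30828121 -0.24108013] 0.012364549703814004
```

View pics/c16.png

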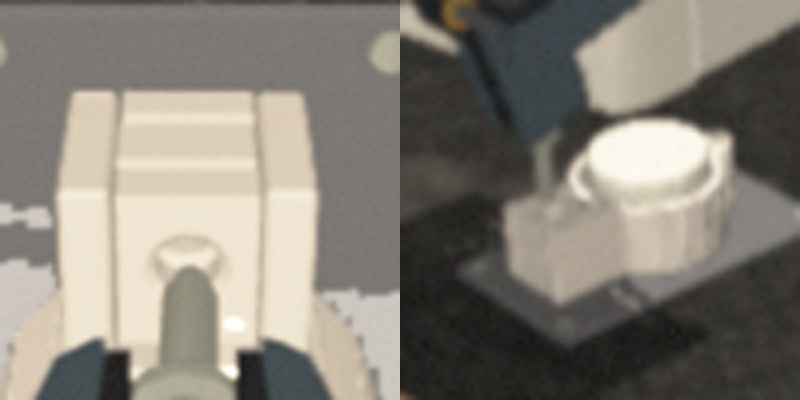

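Run:
```python
from h import *
import pickle; s=pickle.load(open("s13.pkl","rb"))
T=s["tcp_pos"]
print("hole",onz("wrist",276.9,215,.04,s),"tipedge",onz("wrist",277.5,216.7,T[2]-.0432,s))
rel(T+[-.0008,.0002,-.010],R.from_rotvec(s["tool_rot"]).as_matrix(),s)
rel(T+[-.0008,.0002,-.036],R.from_rotvec(s["tool_rot"]).as_matrix(),s)
```

```text
hole [ 0.44045884 -0.06506208  0.04      ] tipedge [ 0.43887034 -0.06445301  0.04444123]
t [0.0038 0.0001 0.0093] w [0. 0. 0.]
t [0.0115 0.0002 0.0341] w [0. 0. 0.]
```

Request:
send_rows(
  series=[
    {"jaw": 0,"tx": 0.0014,"ty": -0.0005,"tz": 0.003,"wx": 0,"wy": 0,"wz": 0},
    {"jaw": 0,"tx": 0.0025,"ty": -0.0005,"tz": 0.0065,"wx": 0,"wy": 0,"wz": 0},
    {"jaw": 0,"tx": 0.0034,"ty": -0.0005,"tz": 0.0095,"wx": 0,"wy": 0,"wz": 0},
    {"jaw": 0,"tx": 0.0034,"ty": -0.0005,"tz": 0.0095,"wx": 0,"wy": 0,"wz": 0},
  ],
)

```text
clock: 13.52
tcp_pos: [0.4417, -0.0656, 0.0778]
tool_rot: [0.237, 2.829, -0.04]
contact_force: [0.9, 1.1, -0.5]
gripper_width: 0.0123
```

Request:
send_rows(
  series=[
    {"jaw": 0,"tx": 0.0012,"ty": 0,"tz": 0.0038,"wx": 0,"wy": 0,"wz": 0},
    {"jaw": 0,"tx": 0.0024,"ty": 0,"tz": 0.0076,"wx": 0,"wy": 0,"wz": 0},
    {"jaw": 0,"tx": 0.0036,"ty": 0,"tz": 0.0115,"wx": 0,"wy": 0,"wz": 0},
    {"jaw": 0,"tx": 0.0036,"ty": 0,"tz": 0.0115,"wx": 0,"wy": 0,"wz": 0},
  ],
)

```text
clock: 14.02
tcp_pos: [0.4418, -0.0656, 0.0654]
tool_rot: [0.237, 2.829, -0.04]
contact_force: [4.4, 0.4, -3.2]
gripper_width: 0.0116
```

Run:
```python
from h import *
s=ctrl.state()
im=optics.capture("wrist"); cv2.imwrite(f"pics/w14.png",im[:,:,::-1])
crop("pics/w14.png",200,150,360,300,4,"pics/c17.png")
print(s["clock"],s["tcp_pos"],s["tool_rot"],s["contact_force"],s["torque"])
```

```text
14.025 [ 0.44178037 -0.06561836  0.06538631] [ 0.236974    2.82939121 -0.03985347] [ 4.39708982  0.37586651 -3.22888088] [ 0.2113196  -0.70956118  0.0769405 ]
```

View pics/c17.png

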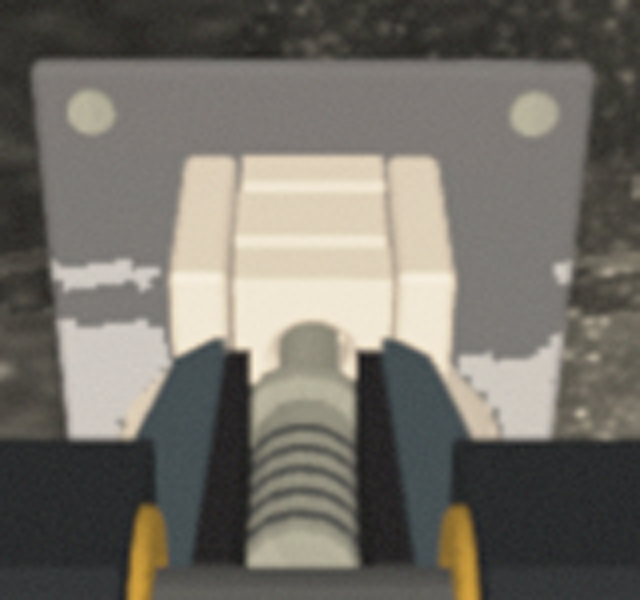

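Request:
send_rows(
  series=[
    {"jaw": 0,"tx": -0.0008,"ty": 0,"tz": 0,"wx": 0,"wy": 0,"wz": 0},
    {"jaw": 0,"tx": 0.0004,"ty": 0,"tz": 0.0038,"wx": 0,"wy": 0,"wz": 0},
    {"jaw": 0,"tx": 0.0016,"ty": 0,"tz": 0.0076,"wx": 0,"wy": 0,"wz": 0},
    {"jaw": 0,"tx": 0.0016,"ty": 0,"tz": 0.0076,"wx": 0,"wy": 0,"wz": 0},
  ],
)

```text
clock: 14.58
tcp_pos: [0.4424, -0.0657, 0.0574]
tool_rot: [0.237, 2.83, -0.04]
contact_force: [3.8, 0.6, -3.3]
gripper_width: 0.012
```

Request:
send_rows(
  series=[
    {"jaw": 0,"tx": -0.0006,"ty": 0,"tz": 0,"wx": 0,"wy": 0,"wz": 0},
    {"jaw": 0,"tx": 0.0003,"ty": 0,"tz": 0.0027,"wx": 0,"wy": 0,"wz": 0},
    {"jaw": 0,"tx": 0.001,"ty": 0,"tz": 0.005,"wx": 0,"wy": 0,"wz": 0},
    {"jaw": 0,"tx": 0.001,"ty": 0,"tz": 0.005,"wx": 0,"wy": 0,"wz": 0},
  ],
)

```text
clock: 15.08
tcp_pos: [0.4428, -0.0658, 0.0521]
tool_rot: [0.237, 2.83, -0.04]
contact_force: [2.5, 0.3, -2.1]
gripper_width: 0.0122
```

Request:
send_rows(
  series=[
    {"jaw": 0,"tx": 0.0004,"ty": 0,"tz": 0.0015,"wx": 0,"wy": 0,"wz": 0},
    {"jaw": 0,"tx": 0.0008,"ty": 0,"tz": 0.003,"wx": 0,"wy": 0,"wz": 0},
    {"jaw": 0,"tx": 0.0008,"ty": 0,"tz": 0.003,"wx": 0,"wy": 0,"wz": 0},
  ],
)

```text
clock: 15.45
tcp_pos: [0.4433, -0.0658, 0.0495]
tool_rot: [0.237, 2.829, -0.04]
contact_force: [0.3, 6.3, 18.4]
gripper_width: 0.0122
```

Request:
send_rows(
  series=[
    {"jaw": 0,"tx": 0,"ty": 0,"tz": -0.0005,"wx": 0,"wy": 0,"wz": 0},
    {"jaw": 50,"tx": 0,"ty": 0,"tz": -0.0005,"wx": 0,"wy": 0,"wz": 0},
    {"jaw": 50,"tx": 0,"ty": 0,"tz": -0.0005,"wx": 0,"wy": 0,"wz": 0},
    {"jaw": 50,"tx": 0,"ty": 0,"tz": -0.0005,"wx": 0,"wy": 0,"wz": 0},
    {"jaw": 50,"tx": 0,"ty": 0,"tz": -0.03,"wx": 0,"wy": 0,"wz": 0},
    {"jaw": 50,"tx": 0,"ty": 0,"tz": -0.07,"wx": 0,"wy": 0,"wz": 0},
    {"jaw": 100,"tx": 0.01,"ty": 0,"tz": -0.1,"wx": 0,"wy": 0.15,"wz": 0},
    {"jaw": 100,"tx": 0.01,"ty": 0,"tz": -0.1,"wx": 0,"wy": 0.3,"wz": 0},
    {"jaw": 100,"tx": 0.01,"ty": 0,"tz": -0.1,"wx": 0,"wy": 0.3,"wz": 0},
  ],
)

```text
clock: 16.58
tcp_pos: [0.4068, -0.0595, 0.1425]
tool_rot: [0.261, 3.125, -0.005]
contact_force: [0.1, -0.0, 0.1]
gripper_width: 0.0728
```

Run:
```python
from h import *
import pickle
s=ctrl.state(); pickle.dump(s,open("s15.pkl","wb"))
im=optics.capture("wrist"); cv2.imwrite(f"pics/w15.png",im[:,:,::-1])
im=optics.capture("scene"); cv2.imwrite("pics/scene15.png",im[:,:,::-1]);crop("pics/scene15.png",150,150,310,290,4,"pics/c18.png")
print(s["clock"],s["tcp_pos"],s["tool_rot"],s["contact_force"],s["gripper_width"])
print("hole proj",proj("wrist",[[.441,-.0653,.04],[.441,-.0653,.07]]))
```

```text
16.575 [ 0.40682752 -0.05954301  0.14247182] [ 0.26146031  3.12499981 -0.00522221] [ 0.09333174 -0.04300325  0.07693644] 0.07276337128873236
hole proj [[276.56298269 260.3234408 ]
 [276.61777106 276.86134924]]
```

View pics/w15.png

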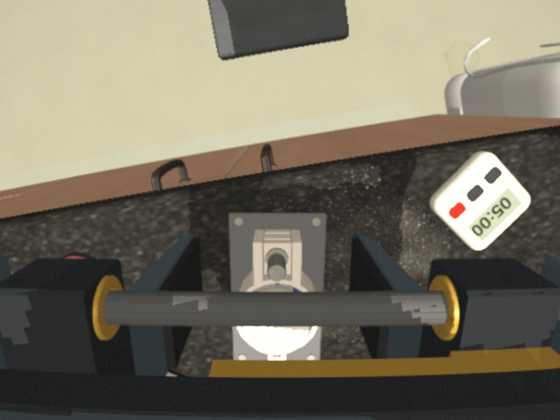

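View pics/c18.png

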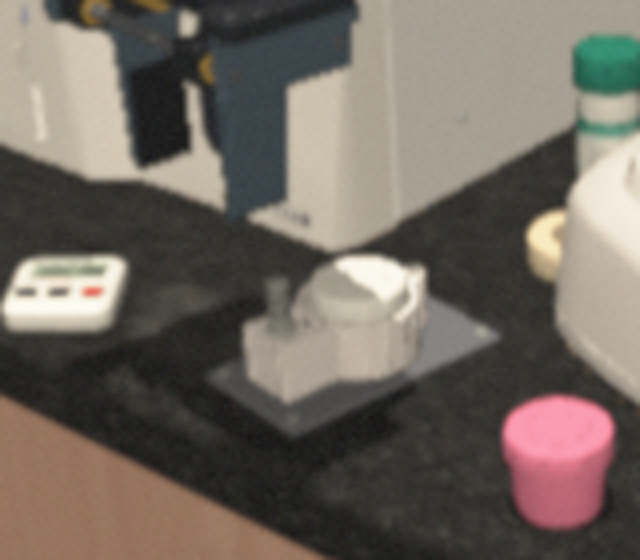

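Run:
```python
from h import *
s=ctrl.state()
for z in(.14,.012): rel([.445,-.0661,z],down(CY+np.pi),s)
```

```text
t [-0.0411 -0.0005  0.0014] w [-0.0021  0.0067 -0.001 ]
t [-0.0403 -0.0002  0.1294] w [-0.0021  0.0067 -0.001 ]
```

Request:
send_rows(
  force=30,
  series=[
    {"jaw": 100,"tx": -0.041,"ty": 0,"tz": 0,"wx": -0.002,"wy": 0.007,"wz": 0},
    {"jaw": 100,"tx": -0.041,"ty": 0,"tz": 0,"wx": -0.002,"wy": 0.007,"wz": 0},
    {"jaw": 100,"tx": -0.041,"ty": 0,"tz": 0,"wx": -0.002,"wy": 0.007,"wz": 0},
    {"jaw": 100,"tx": -0.041,"ty": 0,"tz": 0.03,"wx": -0.002,"wy": 0.007,"wz": 0},
    {"jaw": 100,"tx": -0.0405,"ty": 0,"tz": 0.06,"wx": -0.002,"wy": 0.007,"wz": 0},
    {"jaw": 100,"tx": -0.0405,"ty": 0,"tz": 0.08,"wx": -0.002,"wy": 0.007,"wz": 0},
    {"jaw": 100,"tx": -0.0405,"ty": 0,"tz": 0.08,"wx": -0.002,"wy": 0.007,"wz": 0},
  ],
)

```text
clock: 17.55
tcp_pos: [0.4429, -0.0652, 0.0605]
tool_rot: [-0.262, -3.128, -0.001]
contact_force: [0.1, 0.1, 0.5]
gripper_width: 0.0913
```

Run:
```python
from h import *
s=ctrl.state()
im=optics.capture("wrist"); cv2.imwrite(f"pics/w16.png",im[:,:,::-1])
im=optics.capture("scene"); cv2.imwrite("pics/scene16.png",im[:,:,::-1]);crop("pics/scene16.png",150,150,310,290,4,"pics/c19.png")
print(s["clock"],s["tcp_pos"],s["tool_rot"],s["contact_force"],s["gripper_width"])
rel([.445,-.0661,.012],down(CY+np.pi),s)
```

```text
17.55 [ 0.44293831 -0.06522913  0.06046318] [-2.62008776e-01 -3.12771555e+00 -1.06407715e-03] [0.14166683 0.07964092 0.51777726] 0.09131435037622501
t [-0.0023 -0.0005  0.0485] w [ 0.0004 -0.003  -0.0011]
```

View pics/w16.png

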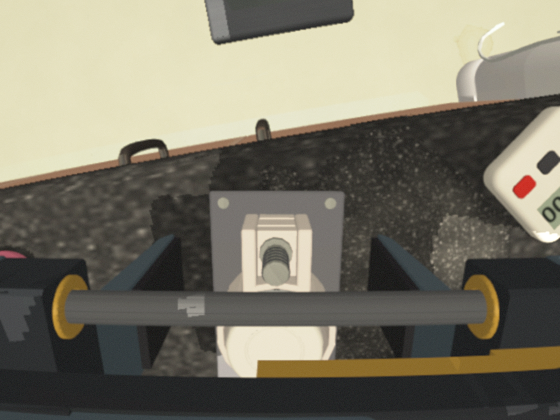

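View pics/c19.png

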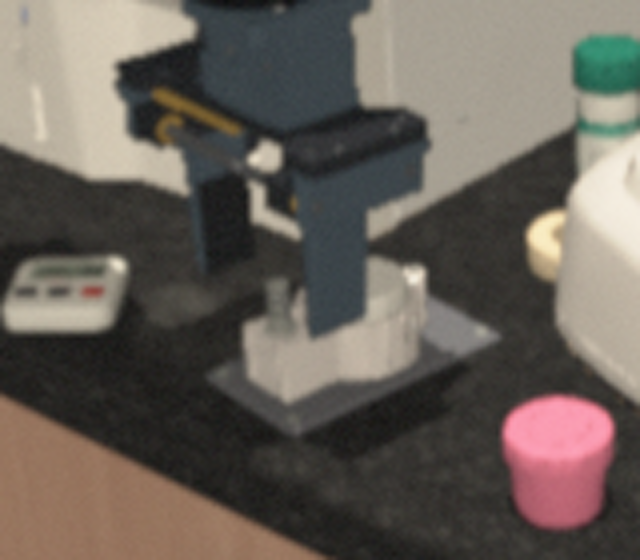

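Request:
send_rows(
  force=30,
  series=[
    {"jaw": 100,"tx": -0.001,"ty": -0.0005,"tz": 0.02,"wx": 0,"wy": -0.003,"wz": 0},
    {"jaw": 100,"tx": -0.002,"ty": -0.0005,"tz": 0.035,"wx": 0,"wy": -0.003,"wz": 0},
    {"jaw": 100,"tx": -0.002,"ty": -0.0005,"tz": 0.046,"wx": 0,"wy": -0.003,"wz": 0},
    {"jaw": 100,"tx": -0.002,"ty": -0.0005,"tz": 0.047,"wx": 0,"wy": -0.003,"wz": 0},
  ],
)

```text
clock: 18.15
tcp_pos: [0.4461, -0.0664, 0.0149]
tool_rot: [0.262, 3.128, -0.0]
contact_force: [-0.3, -0.0, 0.3]
gripper_width: 0.0909
```

Request:
send_rows(
  force=30,
  series=[
    {"jaw": 0,"tx": 0,"ty": 0,"tz": 0,"wx": 0,"wy": 0,"wz": 0},
    {"jaw": 0,"tx": 0,"ty": 0,"tz": 0,"wx": 0,"wy": 0,"wz": 0},
    {"jaw": 0,"tx": 0,"ty": 0,"tz": 0,"wx": 0,"wy": 0,"wz": 0},
    {"jaw": 0,"tx": 0,"ty": 0,"tz": 0,"wx": 0,"wy": 0,"wz": 0},
    {"jaw": 0,"tx": 0,"ty": 0,"tz": 0,"wx": 0,"wy": 0,"wz": 0},
  ],
)

```text
clock: 18.77
tcp_pos: [0.4461, -0.0664, 0.0149]
tool_rot: [0.262, 3.128, -0.0]
contact_force: [-0.3, -0.2, 1.0]
gripper_width: 0.0441
```

Run:
```python
from h import *
s=ctrl.state()
im=optics.capture("wrist"); cv2.imwrite(f"pics/w17.png",im[:,:,::-1])
im=optics.capture("scene"); cv2.imwrite("pics/scene17.png",im[:,:,::-1]);crop("pics/scene17.png",150,150,310,290,4,"pics/c20.png")
print(s["clock"],s["tcp_pos"],s["tool_rot"],s["contact_force"],s["torque"],s["gripper_width"])
```

```text
18.775 [ 0.44606502 -0.06638215  0.01488977] [ 2.61855452e-01  3.12814341e+00 -1.96060740e-04] [-0.26645596 -0.2173805   0.99802107] [ 0.12066901 -0.12980778  0.01052304] 0.04413632904140061
```

View pics/w17.png

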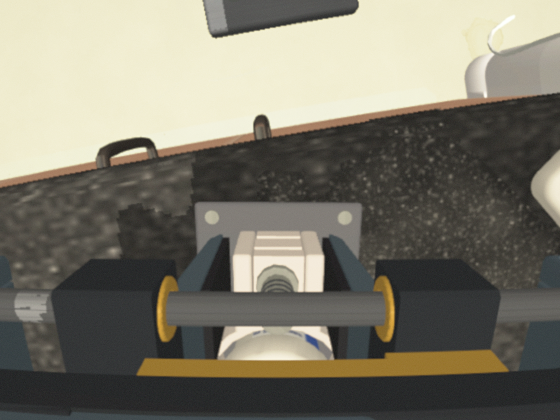

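View pics/c20.png

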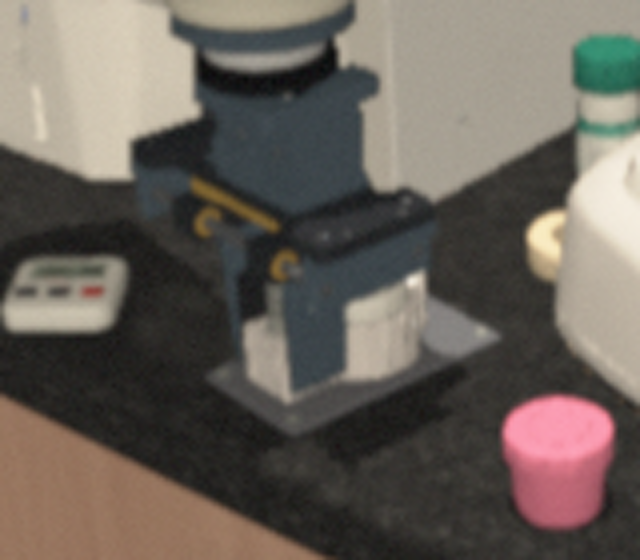

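Still closing: 44 mm open and no side load, with the finger centred on the flange.

Request:
send_rows(
  force=30,
  series=[
    {"jaw": 0,"tx": 0,"ty": 0,"tz": 0,"wx": 0,"wy": 0,"wz": 0},
    {"jaw": 0,"tx": 0,"ty": 0,"tz": 0,"wx": 0,"wy": 0,"wz": 0},
    {"jaw": 0,"tx": 0,"ty": 0,"tz": 0,"wx": 0,"wy": 0,"wz": 0},
    {"jaw": 0,"tx": 0,"ty": 0,"tz": 0,"wx": 0,"wy": 0,"wz": 0},
  ],
)

```text
clock: 19.38
tcp_pos: [0.4462, -0.065, 0.0148]
tool_rot: [0.265, 3.128, 0.003]
contact_force: [1.4, 6.3, -0.5]
gripper_width: 0.0377
```

Request:
send_rows(
  force=35,
  series=[
    {"jaw": 0,"tx": 0,"ty": 0.0003,"tz": 0,"wx": 0,"wy": 0,"wz": 0},
    {"jaw": 0,"tx": 0,"ty": 0.0003,"tz": 0,"wx": 0,"wy": 0,"wz": 0},
    {"jaw": 0,"tx": 0,"ty": 0.0003,"tz": 0,"wx": 0,"wy": 0,"wz": 0},
    {"jaw": 0,"tx": 0,"ty": 0.0003,"tz": 0,"wx": 0,"wy": 0,"wz": 0},
    {"jaw": 0,"tx": 0,"ty": 0.0003,"tz": 0,"wx": 0,"wy": 0,"wz": 0},
  ],
)

```text
clock: 20.0
tcp_pos: [0.4463, -0.0649, 0.0149]
tool_rot: [0.265, 3.128, 0.003]
contact_force: [-1.0, -5.3, 1.1]
gripper_width: 0.0374
```

Run:
```python
from h import *
s=ctrl.state()
im=optics.capture("wrist"); cv2.imwrite(f"pics/w18.png",im[:,:,::-1])
im=optics.capture("scene"); cv2.imwrite("pics/scene18.png",im[:,:,::-1])
a=cv2.resize(cv2.imread("pics/w18.png")[190:400,170:380],None,fx=1.9,fy=1.9); b=cv2.resize(cv2.imread("pics/scene18.png")[170:270,160:260],(399,399))
cv2.imwrite("pics/c21.png",np.hstack([a,b]))
print(s["clock"],s["tcp_pos"],s["contact_force"],s["torque"],s["gripper_width"])
```

```text
20.0 [ 0.44626336 -0.06489752  0.01485531] [-1.02650558 -5.33724364  1.11337847] [-1.15189368  0.22221285 -0.5150092 ] 0.037400263069805616
```

View pics/c21.png

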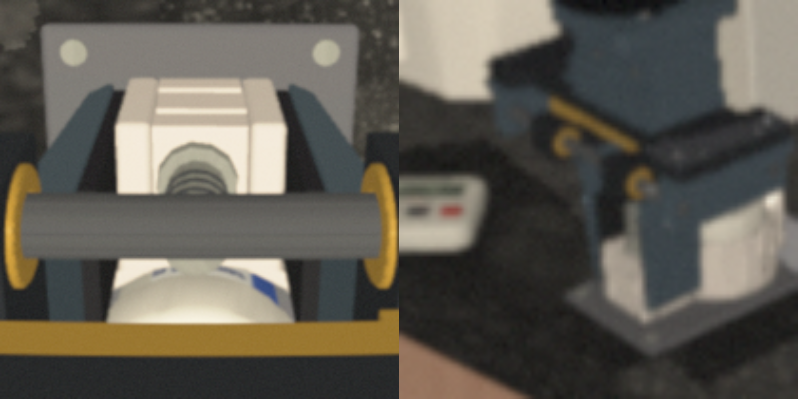

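Run:
```python
from h import *
print(ctrl.finish_job()); s=ctrl.state(); print(s["clock"],s["gripper_width"],s["contact_force"])
```

```text
the job is handed in; nothing more can be done
None
the job is handed in; nothing more can be done
```

I closed the carrier, put the locking pin in, and handed the job in at about 20 s of the 62 s allowed, with the fingers still squeezing the two flanges. The hand-in reports no verdict, so what follows is from my own checks.

- **Closing:** I pushed the loose half shut with the closed fingers until it hit its stop. The push peaked at 58 N on the fingers for a moment. That is above the 40 N limit for the arm and gripper body; only the fingers were meant to be touching there. It stayed under the 120 N wrist limit.
- **Pin:** I took it from the stand with the tool tilted to clear the machine. It went into the lugs with under 5 N of side force and stopped on its collar at about 18 N. Its height agreed with fully home to within about 0.2 mm. After I let go it looked upright, with the collar on the top lug.
- **Squeeze:** the grip is set to 35 N and the opening read 37.4 mm, against 38 mm nominal across the flanges. The arm also pushed sideways with about 5 N toward closed, so both sides should be well above 3 N. I could not read the force of each finger separately.
- **Surroundings:** the last pictures show clear space between the fingers and the pin, and the cup standing in the shell. The timer, canister, tape roll and pink look-alike showed no movement in the last pictures that had each of them in view.
- **Disagreement:** separate camera estimates of the hole position differed by up to about 5 mm, so I lined the pin up by close wrist views.

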